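# Fetch the clay bowl from behind the glaze jars

### The job

The little clay bowl has to go on the banding wheel to be decorated, but it stands in the glaze rack boxed in behind the three tall glass jars. First move all three jars out of the way and stand them on the wooden ware board, then lift the bowl out and set it down gently, upright and centred on the head of the banding wheel, and finally put each jar back in the very well it came from, fully down. Leave the two low plastic pots where they stand in the rack.

Things in the scene. Friction and masses are not known exactly. Their poses are not given: they have to be found in the camera images.
- blue_jar: Closed glass jar of blue glaze with a screw lid of pale metal, 71 mm across and 104 mm tall, about 0.42 kg; the lid (66 mm across, its lower edge 83 mm above the bottom) is the place to grip. Origin: centre of the underside, z up; round. Starts in one of the rack's jar wells; fingers have most room on the line from jar to bowl.
- teal_jar: Closed glass jar of teal green glaze with a screw lid of pale metal, 69 mm across and 108 mm tall, about 0.42 kg; the lid (64 mm across, its lower edge 86 mm above the bottom) is the place to grip. Origin: centre of the underside, z up; round. Starts in one of the rack's jar wells; fingers have most room on the line from jar to bowl.
- olive_jar: Closed glass jar of pale olive green glaze with a screw lid of pale metal, 71 mm across and 112 mm tall, about 0.42 kg; the lid (66 mm across, its lower edge 90 mm above the bottom) is the place to grip. Origin: centre of the underside, z up; round. Starts in one of the rack's jar wells; fingers have most room on the line from jar to bowl.
- clay_bowl: The small open pinch bowl of grey-brown clay, 68 mm across at the rim, 36 mm tall, 41 mm across at the foot, wall about 8 mm, 0.07 kg. Origin: centre of the underside of its foot, z up. It stands in the bowl well of the rack; grip it round the rim from outside.
- glaze_rack: Fixed block of pale wood, 218 (its x) by 244 mm, top 26 mm above the table. Origin: centre of the underside; x to its back, away from the robot, y left. Six round wells, floors 16 mm above the table, centres (x, y mm): jar wells 81 across at (-63,0), (-19,76), (-19,-76); bowl well 62 across at (25,0); pot wells 67 across at (69,76), (69,-76). Bare behind the bowl: fingers fit there and in front.
- ware_board: A fixed brown wooden board on two battens, 160 mm (its x) by 230 mm (its y), top 24 mm above the table: the place to put the jars meanwhile. Origin: centre, at table height; x away from the robot, z up. Three jars stand in a row along its y at about 77 mm spacing, fingers then on the x sides.
- banding_wheel: The banding wheel (a potter's small turntable): a round greyish white head 212 mm across, marked with rings about its centre, on a dark foot that stays put; the head can turn on its spindle but stays still unless pushed. The head's flat top is 98 mm above the origin, which lies at table height on the wheel's axis; its yaw does not matter.
- pink_pot: A low plastic pot with a dark pink (maroon) label and a white lid, 61 mm across, 73 mm tall, standing in one of the two pot wells. Not to be moved. Origin: centre of the underside.
- mustard_pot: A low plastic pot with a mustard yellow label and a white lid, 60 mm across, 69 mm tall, standing in the other pot well. Not to be moved. Origin: centre of the underside.

How it is judged:
By the outcome, as a careful person would: the job done as asked, in the order asked, and still so for the second after the job is handed in, with the robot touching nothing.
It also fails if it takes over 141 s, if anything falls off the work surface, if the arm or the gripper's body presses on something with over 40 N, if the wrist force passes 120 N, or if a joint passes its speed limit or range.

### The arm

A 7-joint arm with a two-finger parallel gripper is mounted at the origin on a cart in front of the work surface, level with it; the furniture and walls round the work are solid. World frame = base frame: x ahead of the robot, y to its left, z up, the work surface at z = 0. Lengths are in m, angles in rad, forces in N, time in s.
With the tool pointing down it reaches from about 0.4 to 0.875 m from the base axis. Payload 19.3 kg.
Tool frame: the origin (TCP) lies on the front face of the gripper's body, between the roots of the fingers; the fingertips stand 73 mm ahead of it and the grasp point (between the pads) lies 54 mm ahead of it; z points along the fingers, y is the direction in which the jaws open and shut (so a half turn about z gives the same grasp; the last joint's range is limited). The gripper opens to 85 mm and grips with 20 to 120 N. Pads are 22 mm wide; open, the fingers measure 114 mm over their backs; the gripper's body (76 mm by 85 mm) begins 54 mm behind the grasp point. The pads swing forward as they close: fully open they stand 13 mm farther back than shut.
Start: joints at [1.251, 0.521, -0.036, 1.599, 0.021, 1.021, -0.113], TCP at [0.154, -0.606, 0.304] pointing down, gripper open.
Joint ranges: [-2.91, 2.91], [-0.3, 2.13], [-1.5, 1.42], [0.17, 2.43], [-1.26, 4.41], [0.16, 1.93], [-2.52, 2.52]. Speed limits (rad/s): [1.89, 1.89, 2.39, 2.39, 3.01, 3.01, 3.01].

### API

Orientations are given as [roll, pitch, yaw] about the fixed x, y, z axes, in that order (R = Rz(yaw) Ry(pitch) Rx(roll)).
In Python, from workcell import bot gives the robot as it stands.
- The arm moves only by the shell command python3 -m crank 'ROWS' [OPENING] [FORCE]. ROWS is a JSON object of lists of equal length, an entry for each row: "travel": the shift along the world's x, y, z in cm, a list of three; "rot": the turn, a rotation vector about the world's x, y, z in degrees, a list of three. A call has 1 to 8 rows; each row is the pose to reach, as a shift and turn from the pose commanded when the call began; what a row does not reach only later rows make up. A row lasts 1/10 s, in which the tool goes at most 50 mm and 8.59 degrees, less where a joint would pass 70% of its speed; a pose out of reach is approached as far as the arm can. A call with a gripper value outside its range is refused whole. OPENING is the opening, from -1 (shut) to 1 (fully open), so that 0 is half open, set as the call begins (- or left out, the last holds). The fingers move at their own pace and stop on an object; FORCE is the grip in N (left out, the last holds). Time passes only in rows, so rows that repeat a pose let the fingers close. It gives the time, the measured TCP pose, the force and the opening at its end, in the units of the state.
- bot.observe(): the state, without advancing time (a new reading comes with each control period).
- bot.grab_frame(name): name is "scene" or "top" or "wrist"; returns the picture (420x560x3 uint8, red, green, blue); there is no depth.
- bot.camera_model(name): a dict with "fx", "fy", "cx", "cy" (pixels), "R" (3x3) and "t" (3): a world point X has camera coordinates R X + t. Camera axes: x right, y down, z forward; pixel columns grow to the right and rows downward; lengths in m; the calibration is good to about 2 mm. A picture is of the moment at which its call begins: read the wrist's pose just before it. camera_model takes no time and is no camera call; for the wrist camera it gives the pose at the moment of the call.
- bot.job_done(): hands the job in, once; it reports no verdict.
Trained networks look in the newest picture that a camera, given by its name, has taken for a name from the list of things; names that differ only in an ending like _2 or _b are one class to them, and where a whole thing is asked for, a point or a joint stands for the part that bears it (a point fixed in the world has none). Each returns a list of dicts, best first, with "conf" (0 to 1); they miss things now and then, are a little off and sometimes report something else, mostly with a low value. They report only what shows in the picture. A call takes as long as a camera call.
- bot.silhouettes(camera, thing): "pixels" (420x560 bool, what is visible of it) and "box" ([centre column, centre row, width, height] in pixels, round what is visible of it).
The state is a dict: "clock": time; "qpos": joint angles; "qd": joint speeds; "joint_efforts": joint torques, N m; "position": TCP position; "tool_rot": TCP orientation; "force": force on the tool from outside, world axes, zero at the start; "moment": the same for the moment, N m; "grip_width": finger opening in m.
Only numpy, scipy, OpenCV 4.12 (cv2) and the standard library are available. Lean on these libraries where they do the work, as an engineer would, in place of code of your own. Each camera call takes 0.05 s, during which the arm holds its last target.

## Working session

There is one attempt and no reset: what is moved stays moved. The work goes in short steps, Python scripts to look and compute and a shell command to move; the robot and the scene stay as the last step left them, time stands still between calls to the robot, and variables do not carry over. Pictures are saved under pics/ and viewed, and the job is handed in when it is done.

```bash
ls -la; mkdir -p pics
python3 - <<'E'
from workcell import bot
import cv2
s=bot.observe(); print({k:(v if not hasattr(v,'tolist') else [round(x,4) for x in v.tolist()]) for k,v in s.items()})
for n in ("scene","top","wrist"):
    im=bot.grab_frame(n); cv2.imwrite(f"pics/a_{n}.png",im[:,:,::-1])
    m=bot.camera_model(n); print(n,m)
E
```

```text
total 12
drwxr-xr-x  3 agent agent 4096 Dec  7 00:51 .
drwxr-xr-x 23 root  root  4096 Dec  7 00:51 ..
drwxr-xr-x  2 agent agent 4096 Dec  7 00:51 pics
{'clock': 0.0, 'qpos': [1.2508, 0.522, -0.0363, 1.6, 0.0212, 1.0211, -0.1128], 'qd': [-0.0012, -0.0014, -0.001, -0.0004, 0.001, -0.0005, 0.001], 'joint_efforts': [0.0005, -92.7125, 1.9808, -36.9937, 0.0179, 0.0082, -0.0001], 'position': [0.1544, -0.6054, 0.3033], 'tool_rot': [-3.1404, 0.0001, 0.2498], 'force': [0.2264, -0.0275, -0.148], 'moment': [-0.0135, 0.0549, 0.0521], 'grip_width': 0.08544489040048912}
scene {'fx': 533.7402493906121, 'fy': 533.7402493906121, 'cx': 276.82990454553845, 'cy': 214.63686873964613, 'R': array([[-0.96005038,  0.27976366,  0.00596379],
       [ 0.22926601,  0.79862225, -0.55645269],
       [-0.16043805, -0.53285532, -0.83085789]]), 't': array([ 0.51549741, -0.04449438,  1.64386088])}
top {'fx': 428.68225437842693, 'fy': 428.68225437842693, 'cx': 276.8993317428385, 'cy': 214.965474035617, 'R': array([[-0.02069582, -0.99972098,  0.01138622],
       [-0.99023704,  0.01892658, -0.13810279],
       [ 0.13784876, -0.0141332 , -0.99035245]]), 't': array([-0.02956579,  0.52813373,  1.23735547])}
wrist {'fx': 336.8371349342867, 'fy': 336.8371349342867, 'cx': 281.86240457516334, 'cy': 208.33623510393244, 'R': array([[ 0.2474328 , -0.96890322, -0.00188822],
       [-0.92846492, -0.23766216,  0.28542879],
       [-0.27700163, -0.06887129, -0.95839806]]), 't': array([-0.6232546 , -0.03753771,  0.37951143])}
```

View pics/a_scene.png

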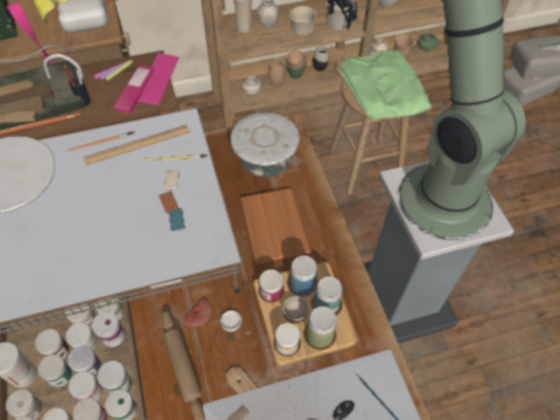

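View pics/a_top.png

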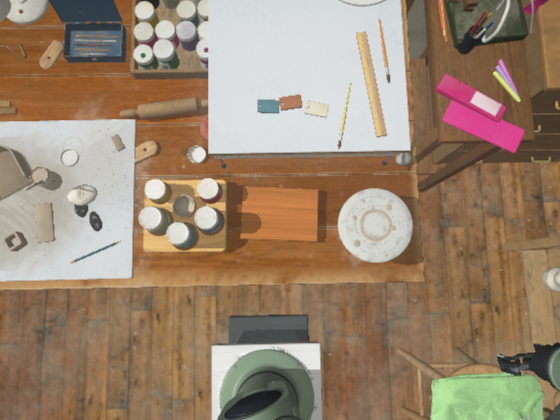

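View pics/a_wrist.png

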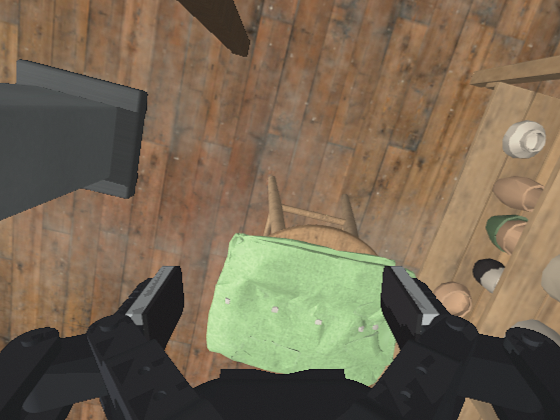

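The scene view shows the rack (300,310), ware board (275,225) and wheel (265,140). The top view shows the rack at (185,215), the board at (280,215) and the wheel at (375,225). The wrist sees only the floor and stool. Next I measure with the networks.

```bash
cat > h.py <<'E'
import numpy as np, cv2
def ray(m,u,v):
    R=np.array(m["R"]);t=np.array(m["t"])
    d=R.T@np.array([(u-m["cx"])/m["fx"],(v-m["cy"])/m["fy"],1]); return -R.T@t,d
def back(m,u,v,z):
    o,d=ray(m,u,v); return o+d*(z-o[2])/d[2]
def proj(m,X):
    R=np.array(m["R"]);t=np.array(m["t"]); c=np.atleast_2d(X)@R.T+t
    return np.c_[c[:,0]/c[:,2]*m["fx"]+m["cx"],c[:,1]/c[:,2]*m["fy"]+m["cy"]]
E
python3 - <<'E'
from workcell import bot
from h import *
import pickle
out={}
things="blue_jar teal_jar olive_jar clay_bowl glaze_rack ware_board banding_wheel pink_pot mustard_pot".split()
for c in("top","scene"):
    im=bot.grab_frame(c);m=bot.camera_model(c);v=im[:,:,::-1].copy()
    for th in things:
        r=bot.silhouettes(c,th); out[c,th]=[(x["conf"],np.array(x["box"]),np.array(x["pixels"])) for x in r]
        print(c,th,[(round(x["conf"],2),np.round(x["box"],1).tolist(),int(x["pixels"].sum())) for x in r[:3]])
        if r:
            cs,_=cv2.findContours(r[0]["pixels"].astype(np.uint8),0,1); cv2.drawContours(v,cs,-1,(0,0,255),1)
    cv2.imwrite(f"pics/b_{c}.png",v); 
    x0,y0=(120,140) if c=="top" else (210,90)
    cv2.imwrite(f"pics/bz_{c}.png",cv2.resize(v[y0:y0+(150 if c=="top" else 280),x0:x0+(320 if c=="top" else 190)],None,fx=2.4 if c=="top" else 2.1,fy=2.4 if c=="top" else 2.1,interpolation=2))
pickle.dump(out,open("sil.pkl","wb"))
print(bot.observe()["clock"])
E
```

```text
top blue_jar [(0.91, [209.0, 220.0, 26.4, 24.4], 554)]
top teal_jar [(0.93, [182.6, 235.2, 30.8, 24.5], 594)]
top olive_jar [(0.58, [154.2, 219.8, 36.5, 28.7], 655), (0.24, [208.1, 189.7, 25.2, 27.7], 446)]
top clay_bowl [(0.84, [184.7, 205.5, 22.0, 20.8], 424)]
top glaze_rack [(0.69, [184.2, 215.8, 83.9, 71.9], 2366)]
top ware_board [(0.87, [279.6, 213.9, 82.2, 54.7], 4048)]
top banding_wheel [(0.65, [376.0, 224.9, 72.3, 73.5], 4431)]
top pink_pot [(0.67, [280.0, 212.7, 82.7, 55.6], 3980), (0.62, [209.6, 189.2, 23.2, 25.3], 409)]
top mustard_pot [(0.82, [156.1, 187.7, 28.3, 17.8], 465), (0.56, [183.2, 214.9, 87.2, 74.8], 2507)]
scene blue_jar [(0.66, [301.4, 275.1, 22.5, 39.6], 886)]
scene teal_jar [(0.82, [327.6, 294.8, 31.7, 36.3], 784)]
scene olive_jar [(0.83, [320.1, 325.9, 27.6, 40.5], 977)]
scene clay_bowl [(0.71, [296.1, 309.1, 28.2, 26.3], 521)]
scene glaze_rack [(0.93, [303.9, 313.5, 102.5, 100.6], 2459)]
scene ware_board [(0.95, [273.2, 229.2, 71.3, 73.7], 3665)]
scene banding_wheel [(0.95, [264.8, 142.9, 66.4, 65.9], 3405)]
scene pink_pot [(0.94, [272.4, 288.2, 19.9, 29.4], 615), (0.59, [302.0, 276.5, 26.3, 37.7], 871)]
scene mustard_pot [(0.6, [289.4, 340.2, 25.8, 29.3], 669)]
1.15
```

View pics/bz_top.png

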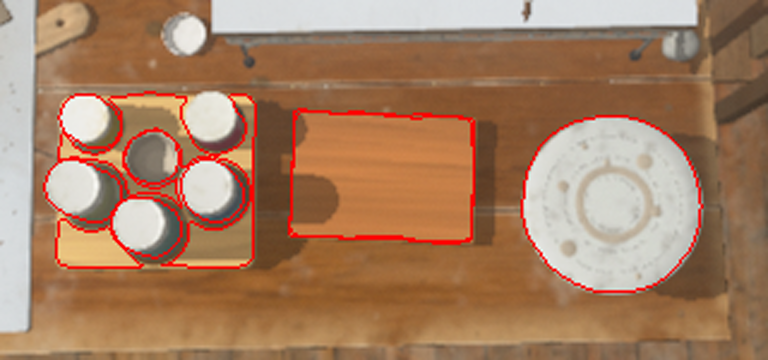

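View pics/bz_scene.png

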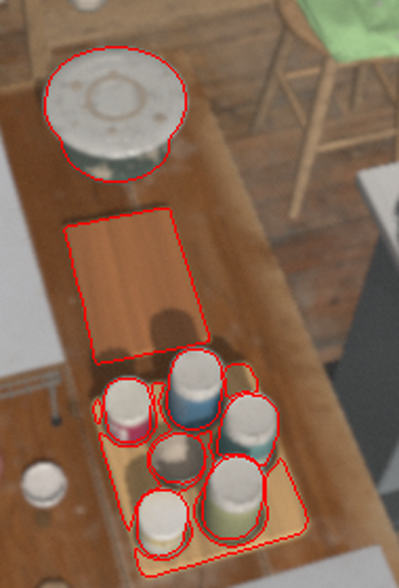

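```bash
cat >> h.py <<'E'
dims=dict(blue_jar=(.0355,.104,.033,.083),teal_jar=(.0345,.108,.032,.086),olive_jar=(.0355,.112,.033,.090),pink_pot=(.0305,.073,.0305,.06),mustard_pot=(.030,.069,.030,.06),clay_bowl=(.0205,.036,.034,.030))
def model(th,x,y,z):
    rb,h,rt,zl=dims[th]; a=np.linspace(0,2*np.pi,48,endpoint=False); P=[]
    prof=[(rb,0),(rb,zl-.004),(rt,zl),(rt,h)] if th!="clay_bowl" else [(rb,0),(rt,h)]
    for r,zz in prof: P.append(np.c_[x+r*np.cos(a),y+r*np.sin(a),np.full(48,z+zz)])
    return np.vstack(P)
def bbox(p): return np.array([(p[:,0].min()+p[:,0].max())/2,(p[:,1].min()+p[:,1].max())/2,np.ptp(p[:,0]),np.ptp(p[:,1])])
E
python3 - <<'E'
from workcell import bot
from h import *
import pickle
from scipy.optimize import least_squares
S=pickle.load(open("sil.pkl","rb")); M={c:bot.camera_model(c) for c in("top","scene")}
pos={}
for th in dims:
  for cs in (("top",),("scene",),("top","scene")):
    def f(p):
        return np.concatenate([(bbox(proj(M[c],model(th,p[0],p[1],.016)))-pick(c)) [:2] for c in cs])
    def pick(c):
        l=S[c,th]; return l[1][1] if (c,th)==("top","pink_pot") else l[0][1]
    r=least_squares(f,[.5,.2]); 
    if len(cs)==2: pos[th]=r.x
    print(th,cs,np.round(r.x,4),np.round(r.fun,1))
W=dict(teal_jar=(-63,0),olive_jar=(-19,76),blue_jar=(-19,-76),clay_bowl=(25,0),pink_pot=(69,-76),mustard_pot=(69,76))
def f(p):
    c,s=np.cos(p[2]),np.sin(p[2]); o=[]
    for k,(a,b) in W.items(): o+=[p[0]+(c*a-s*b)/1e3-pos[k][0],p[1]+(s*a+c*b)/1e3-pos[k][1]]
    return o
r=least_squares(f,[.5,.2,0]); print("rack",np.round(r.x,4),np.round(np.array(r.fun).reshape(-1,2)*1e3,1))
for c in M:
    # rack mask union hull -> rect
    m=S[c,"glaze_rack"][0][2]; ys,xs=np.nonzero(m)
    P=np.array([back(M[c],u,v,.026)[:2] for u,v in zip(xs,ys)],np.float32); print(c,"rackrect",cv2.minAreaRect(P))
    m=S[c,"ware_board"][0][2]; ys,xs=np.nonzero(m)
    P=np.array([back(M[c],u,v,.024)[:2] for u,v in zip(xs,ys)],np.float32); print(c,"board",cv2.minAreaRect(P))
m=S["top","banding_wheel"][0][2];ys,xs=np.nonzero(m)
P=np.array([back(M["top"],u,v,.098)[:2] for u,v in zip(xs,ys)],np.float32); print("wheel top",cv2.minEnclosingCircle(P),P.mean(0))
m=S["scene","banding_wheel"][0][2]
ys,xs=np.nonzero(m);P=np.array([back(M["scene"],u,v,.098)[:2] for u,v in zip(xs,ys)],np.float32);print("wheel scene",P.min(0),P.max(0))
E
```

```text
blue_jar ('top',) [0.5119 0.1563] [0. 0.]
blue_jar ('scene',) [0.5151 0.1566] [0. 0.]
blue_jar ('top', 'scene') [0.5136 0.1564] [-0.  -0.6  0.5 -0.2]
teal_jar ('top',) [0.4691 0.2313] [ 0. -0.]
teal_jar ('scene',) [0.4673 0.2311] [0. 0.]
teal_jar ('top', 'scene') [0.4681 0.2313] [ 0.   0.3 -0.3  0.1]
olive_jar ('top',) [0.5148 0.3125] [ 0. -0.]
olive_jar ('scene',) [0.5141 0.3074] [0. 0.]
olive_jar ('top', 'scene') [0.5144 0.3097] [1.  0.1 0.2 0.9]
pink_pot ('top',) [0.6049 0.1564] [-0.  0.]
pink_pot ('scene',) [0.5977 0.1656] [0. 0.]
pink_pot ('top', 'scene') [0.6007 0.1611] [-1.6  1.4 -1.6 -1.2]
mustard_pot ('top',) [0.6128 0.3145] [0. 0.]
mustard_pot ('scene',) [0.5967 0.3144] [0. 0.]
mustard_pot ('top', 'scene') [0.6034 0.3144] [-0.   3.1 -2.5  0.7]
clay_bowl ('top',) [0.5587 0.2304] [0. 0.]
clay_bowl ('scene',) [0.5546 0.2382] [0. 0.]
clay_bowl ('top', 'scene') [0.5563 0.2345] [-1.4  0.8 -1.1 -1.1]
rack [0.5324 0.2344 0.0117] [[ 1.3  2.4]
 [-1.9  0.5]
 [ 0.7  1.8]
 [ 1.1  0.2]
 [ 1.6 -1.9]
 [-2.8 -3.2]]
top rackrect ((0.5369300842285156, 0.2357105016708374), (0.24549618363380432, 0.22049643099308014), 88.84976959228516)
top board ((0.5349905490875244, -0.046569108963012695), (0.23089952766895294, 0.1624356508255005), 86.25660705566406)
scene rackrect ((0.5325489640235901, 0.23758679628372192), (0.24788278341293335, 0.22302454710006714), 89.54936981201172)
scene board ((0.5336073040962219, -0.046908266842365265), (0.2345757782459259, 0.16039647161960602), 86.87523651123047)
wheel top ((0.4880031645298004, -0.3143356442451477), 0.10778474807739258) [ 0.48687702 -0.31426603]
wheel scene [ 0.37955144 -0.4244137 ] [ 0.59154207 -0.16470025]
```

Rack centre is about (0.534, 0.236) with yaw near 0, the board (0.534, -0.047) with yaw near -3.5°, and the wheel (0.487, -0.314). These agree with the given sizes and the reach. Next I move towards the rack.

```bash
python3 -m crank '{"travel":[[3,3,0.5],[6.5,6.5,1],[10,10.5,1.5],[13.5,14,2],[17,17.5,2],[20.5,21,2],[24,24.5,2],[27,28,2]],"rot":[[0,0,5],[0,0,11],[0,0,17],[0,0,23],[0,0,29],[0,0,35],[0,0,40],[0,0,45]]}' 1 40
python3 -m crank '{"travel":[[0,0,0]],"rot":[[0,0,0]]}'
```

```text
clock: 1.95
position: [0.4259, -0.3239, 0.3241]
tool_rot: [3.141, -0.0, 1.039]
force: [0.4, -0.8, 0.7]
grip_width: 0.0854
clock: 2.05
position: [0.4285, -0.3204, 0.3242]
tool_rot: [3.141, -0.002, 1.046]
force: [-1.3, -1.2, 0.5]
grip_width: 0.0853
```

```bash
python3 -m crank '{"travel":[[1,5,0],[1,10,0],[2,15,0],[2,20,0],[2,25,0],[2,30,0],[2,34,0],[2,37,0]],"rot":[[0,0,5],[0,0,10],[0,0,15],[0,0,20],[0,0,25],[0,0,30],[0,0,30],[0,0,30]]}' 
python3 -m crank '{"travel":[[0,0,0],[0,0,0],[0,0,0]],"rot":[[0,0,0],[0,0,0],[0,0,0]]}'
cat > snap.py <<'E'
import sys,cv2
from workcell import bot
from h import *
for n in sys.argv[2:]:
    im=bot.grab_frame(n); cv2.imwrite(f"pics/{sys.argv[1]}_{n}.png",im[:,:,::-1])
s=bot.observe(); print(np.round(s["position"],4),np.round(np.degrees(s["tool_rot"]),2),np.round(s["qpos"],2),s["clock"])
E
python3 snap.py c wrist
```

```text
clock: 2.85
position: [0.4442, 0.047, 0.3242]
tool_rot: [3.141, -0.0, 1.561]
force: [0.2, -0.8, 0.6]
grip_width: 0.0856
clock: 3.15
position: [0.4445, 0.0435, 0.3239]
tool_rot: [-3.141, 0.0, 1.557]
force: [-0.2, -0.7, -0.1]
grip_width: 0.0851
[0.4445 0.0434 0.3239] [-1.7999e+02  2.0000e-02  8.9220e+01] [ 0.3   0.26 -0.62  2.    0.19  0.94 -0.43] 3.2
```

View pics/c_wrist.png

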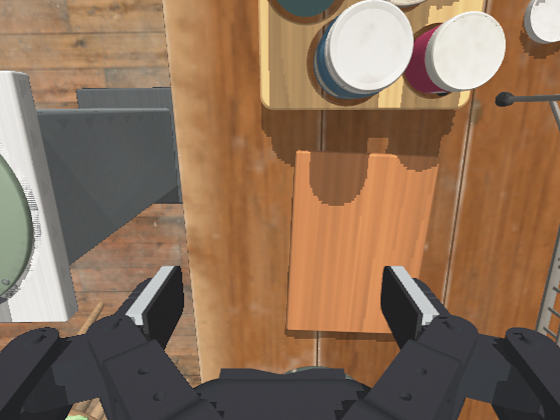

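The wrist view shows the blue jar lid at (370,45), the pink pot at (458,50) and the whole board. I move +y for a full view of the rack.

```bash
python3 -m crank '{"travel":[[1,2,2],[3,4,4],[5,5,6],[6,6,8],[6,6,8],[6,6,8],[6,6,8]],"rot":[[0,0,0],[0,0,0],[0,0,0],[0,0,0.8],[0,0,0.8],[0,0,0.8],[0,0,0.8]]}'
python3 - <<'E'
from workcell import bot
from h import *
import pickle
s=bot.observe(); print(np.round(s["position"],4),np.degrees(s["tool_rot"]))
m=bot.camera_model("wrist"); im=bot.grab_frame("wrist"); v=im[:,:,::-1].copy(); out={}
for th in list(dims)+["glaze_rack","ware_board"]:
    r=bot.silhouettes("wrist",th); out[th]=[(x["conf"],np.array(x["box"]),np.array(x["pixels"])) for x in r]
    print(th,[(round(x["conf"],2),np.round(x["box"],1).tolist()) for x in r[:3]])
    if r:
        cs,_=cv2.findContours(r[0]["pixels"].astype(np.uint8),0,1); cv2.drawContours(v,cs,-1,(0,0,255),1)
cv2.imwrite("pics/d_wrist.png",v); pickle.dump((m,im,out),open("wr.pkl","wb"))
E
```

```text
clock: 3.9
position: [0.504, 0.1034, 0.4031]
tool_rot: [-3.14, 0.001, 1.571]
force: [0.3, 0.1, -0.6]
grip_width: 0.0855
[0.504  0.1034 0.4031] [-1.79934344e+02  3.90434843e-02  9.00377020e+01]
blue_jar [(0.78, [289.8, 123.9, 64.8, 71.2])]
teal_jar [(0.87, [249.7, 47.0, 68.3, 83.4])]
olive_jar [(0.86, [289.6, 11.7, 53.0, 23.4])]
pink_pot [(0.59, [365.4, 124.3, 63.0, 58.8])]
mustard_pot [(0.96, [369.0, 7.7, 44.8, 15.4])]
clay_bowl [(0.94, [327.4, 52.2, 58.8, 65.6]), (0.72, [293.3, 124.0, 63.4, 69.1])]
glaze_rack [(0.55, [307.4, 80.4, 185.7, 158.4])]
ware_board [(0.95, [305.4, 261.4, 119.0, 148.1])]
```

View pics/d_wrist.png

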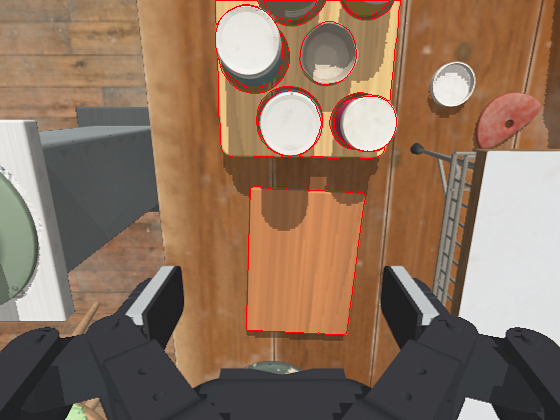

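The picture shows blue lid (290,124), teal lid (249,42), bowl rim (328,52) and board (305,261), with masks matching.

Run:
```python
from h import *
import pickle
from scipy.optimize import least_squares
m,im,S=pickle.load(open("wr.pkl","rb"))
for th in("blue_jar","teal_jar","clay_bowl","pink_pot"):
    b=S[th][0][1]; f=lambda p:(bbox(proj(m,model(th,p[0],p[1],.016)))-b)
    r=least_squares(lambda p:f(p)[:2],[.5,.2]); print(th,np.round(r.x,4),"size err",np.round(f(r.x)[2:],1))
for th,z in(("ware_board",.024),("glaze_rack",.026)):
    ys,xs=np.nonzero(S[th][0][2]);P=np.array([back(m,u,v,z)[:2] for u,v in zip(xs,ys)],np.float32); print(th,cv2.minAreaRect(P),P.min(0),P.max(0))
# lids by colour ellipse
g=im.astype(int); 
for th in("blue_jar","teal_jar"):
    mm=S[th][0][2]; hsv=cv2.cvtColor(im,cv2.COLOR_RGB2HSV); w=(mm&(hsv[...,1]<45)&(hsv[...,2]>150)).astype(np.uint8)
    w=cv2.morphologyEx(w,cv2.MORPH_CLOSE,np.ones((5,5)))
    c=max(cv2.findContours(w,0,1)[0],key=cv2.contourArea); e=cv2.fitEllipse(cv2.convexHull(c)); 
    print(th,"lid ellipse",e,np.round(back(m,*e[0],.016+dims[th][1]),4))
```

```text
blue_jar [0.5119 0.1599] size err [ 0.7 -3.1]
teal_jar [0.4719 0.2351] size err [ 2.  -0.1]
clay_bowl [0.5556 0.2374] size err [ 0.5 -0.9]
pink_pot [0.6012 0.159 ] size err [ 1.8 -2.1]
ware_board ((0.5326505303382874, -0.04391803592443466), (0.23171758651733398, 0.15972580015659332), 86.82646179199219) [ 0.44785222 -0.16208337] [0.6182145  0.07492831]
glaze_rack ((0.5316751599311829, 0.20641189813613892), (0.18529485166072845, 0.21917963027954102), 89.44557189941406) [0.42169905 0.1134412 ] [0.641918   0.29800192]
blue_jar lid ellipse ((290.1435241699219, 123.05551147460938), (61.15764617919922, 63.529296875), 0.8379601836204529) [0.5118 0.1623 0.12  ]
teal_jar lid ellipse ((247.23756408691406, 39.41873550415039), (64.61727905273438, 69.37178039550781), 170.63528442382812) [0.4708 0.2387 0.124 ]
```

```bash
python3 -m crank '{"travel":[[0,1,-2],[0.2,2,-4],[0.4,3,-7],[0.6,4,-10],[0.8,5,-13],[0.8,5.7,-16],[0.8,5.7,-17],[0.8,5.7,-17]],"rot":[[0,0,8],[0,0,16],[0,0,24],[0,0,32],[0,0,40],[0,0,48],[0,0,55],[0,0,60]]}' 
python3 -m crank '{"travel":[[0,0,0],[0,0,0]],"rot":[[0,0,0],[0,0,0]]}'
python3 snap.py e wrist
```

```text
clock: 5.15
position: [0.5118, 0.1614, 0.2321]
tool_rot: [-3.14, -0.002, 2.626]
force: [0.8, 0.2, -0.5]
grip_width: 0.0848
clock: 5.35
position: [0.5126, 0.1613, 0.234]
tool_rot: [3.141, 0.0, 2.617]
force: [0.5, -0.2, 0.4]
grip_width: 0.0854
[0.5126 0.1613 0.2342] [1.7999e+02 2.0000e-02 1.4994e+02] [ 0.16  0.58 -0.79  1.87  0.52  0.91  0.16] 5.4
```

View pics/e_wrist.png

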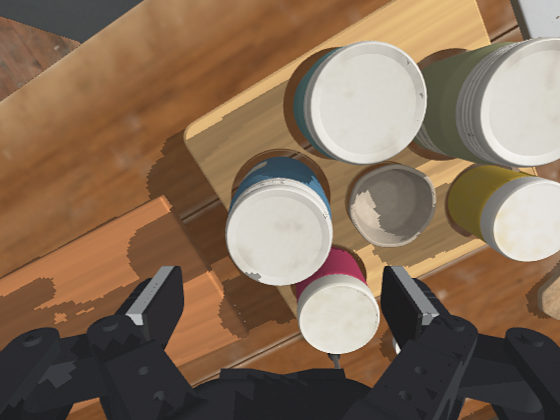

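Run:
```python
from workcell import bot
from h import *
m=bot.camera_model("wrist")
for n,u,v,z in(("blue",280,234,.12),("teal",366,103,.124),("olive",541,101,.128),("bowl",393,205,.052)): print(n,np.round(back(m,u,v,z),4))
s=bot.observe(); R=cv2.Rodrigues(np.zeros(3))[0]
from scipy.spatial.transform import Rotation as Ro
T=Ro.from_euler("xyz",s["tool_rot"]).as_matrix(); p=np.array(s["position"])
for d in(.050,.060,.073):
    print(d,np.round(proj(m,[p+T@[0,y,d] for y in(-.0427,.0427)]),0).tolist())
```

```text
blue [0.5096 0.1626 0.12  ]
teal [0.4685 0.2372 0.124 ]
olive [0.5109 0.3123 0.128 ]
bowl [0.5555 0.2376 0.052 ]
0.05 [[175.0, 299.0], [386.0, 299.0]]
0.06 [[182.0, 286.0], [379.0, 286.0]]
0.073 [[190.0, 272.0], [372.0, 272.0]]
```

The blue lid's centre projects to (0.510, 0.163), within 2-3 mm of the TCP, so I descend and grip.

```bash
python3 -m crank '{"travel":[[-0.1,0,-2],[-0.1,0,-4],[-0.1,0,-5.5],[-0.1,0,-6.5],[-0.1,0,-6.8],[-0.1,0,-6.8]],"rot":[[0,0,0],[0,0,0],[0,0,0],[0,0,0],[0,0,0],[0,0,0]]}' 1 40
python3 snap.py f wrist
```

```text
clock: 6.0
position: [0.5115, 0.1615, 0.1659]
tool_rot: [-3.142, -0.0, 2.62]
force: [0.9, -0.2, -0.4]
grip_width: 0.0855
[0.5117 0.1616 0.1663] [1.7998e+02 2.0000e-02 1.5010e+02] [ 0.1   0.67 -0.72  1.92  0.62  0.79  0.08] 6.05
```

View pics/f_wrist.png

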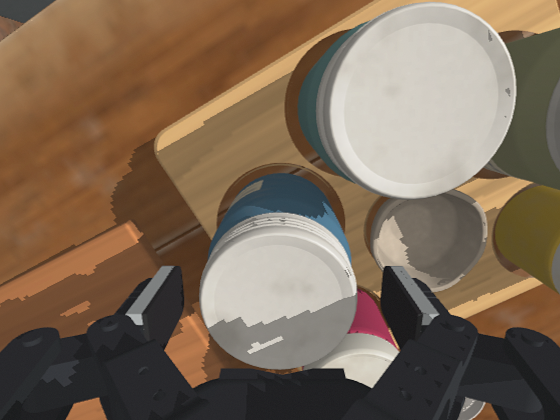

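The lid lies between the pads at (278,298), so I close.

```bash
python3 -m crank '{"travel":[[0,0,0],[0,0,0],[0,0,0],[0,0,0],[0,0,0],[0,0,0],[0,0,0]],"rot":[[0,0,0],[0,0,0],[0,0,0],[0,0,0],[0,0,0],[0,0,0],[0,0,0]]}' -1 60
python3 snap.py g wrist
```

```text
clock: 6.75
position: [0.5118, 0.1613, 0.1669]
tool_rot: [3.141, 0.001, 2.619]
force: [-2.4, -2.8, 12.5]
grip_width: 0.0639
[0.5118 0.1613 0.1669] [1.7998e+02 8.0000e-02 1.5009e+02] [ 0.1   0.67 -0.72  1.92  0.62  0.79  0.08] 6.8
```

View pics/g_wrist.png

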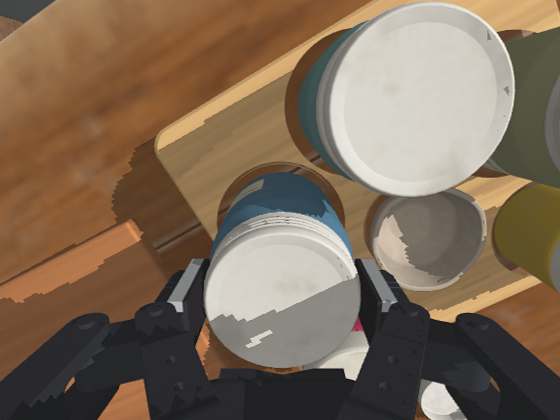

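```bash
python3 -m crank '{"travel":[[0,0,0.5],[0,0,2],[0,0,5],[0,0,8],[0,0,11],[0,0,14],[0,0,15],[0,0,15]],"rot":[[0,0,0],[0,0,0],[0,0,0],[0,0,0],[0,0,0],[0,0,0],[0,0,0],[0,0,0]]}'
python3 -m crank '{"travel":[[0.2,-2,0],[0.4,-5,0],[0.7,-9,0],[1,-14,0],[1.3,-19,0],[1.5,-24,0],[1.7,-27,0],[1.7,-28.4,0]],"rot":[[0,0,-7],[0,0,-15],[0,0,-23],[0,0,-31],[0,0,-39],[0,0,-47],[0,0,-55],[0,0,-63.3]]}'
python3 -m crank '{"travel":[[0,0,0],[0,0,0]],"rot":[[0,0,0],[0,0,0]]}'
python3 snap.py i wrist top scene
```

```text
clock: 7.6
position: [0.5117, 0.1614, 0.3172]
tool_rot: [3.14, 0.002, 2.62]
force: [-0.5, -0.0, -6.2]
grip_width: 0.0635
clock: 8.4
position: [0.5276, -0.1263, 0.3141]
tool_rot: [-3.139, 0.001, 1.505]
force: [0.1, 1.5, -4.8]
grip_width: 0.0637
clock: 8.6
position: [0.5281, -0.1221, 0.3148]
tool_rot: [-3.14, -0.0, 1.518]
force: [-0.3, 1.0, -4.9]
grip_width: 0.0639
[ 0.5284 -0.1216  0.3155] [-1.7996e+02 -3.0000e-02  8.7000e+01] [ 0.53  0.42 -0.55  1.79  0.26  1.01 -0.17] 8.75
```

View pics/i_wrist.png

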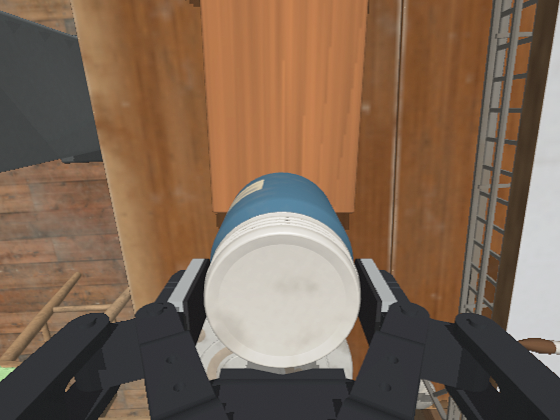

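View pics/i_scene.png

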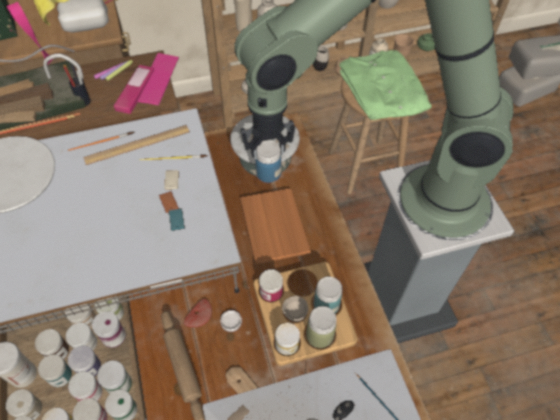

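Blue is held upright with its lid at (282,300), and the board's near edge is at row 212. I check that edge before setting down.

Run:
```python
from workcell import bot
from h import *
m=bot.camera_model("wrist")
for u,v in((213,212),(353,212),(202,0),(367,0)): print(np.round(back(m,u,v,.024),4))
```

```text
[ 0.4487 -0.1554  0.024 ]
[ 0.6057 -0.1636  0.024 ]
[0.4614 0.0539 0.024 ]
[0.6172 0.0458 0.024 ]
```

```bash
python3 -m crank '{"travel":[[0,0.1,-3],[0,0.1,-7],[0,0.1,-10.5],[0,0.1,-12.5],[0,0.1,-13.3],[0,0.1,-13.5],[0,0.1,-13.5]],"rot":[[0,0,0],[0,0,0],[0,0,0],[0,0,0],[0,0,0],[0,0,0],[0,0,0]]}'
python3 -m crank '{"travel":[[0,0,-0.15],[0,0,-0.3],[0,0,-0.4],[0,0,-0.4]],"rot":[[0,0,0],[0,0,0],[0,0,0],[0,0,0]]}'
```

```text
clock: 9.45
position: [0.5289, -0.1214, 0.1816]
tool_rot: [3.141, 0.0, 1.516]
force: [0.5, 0.3, -5.5]
grip_width: 0.0636
clock: 9.85
position: [0.5285, -0.1216, 0.177]
tool_rot: [3.141, 0.0, 1.515]
force: [-0.2, 0.1, -4.6]
grip_width: 0.0636
```

```bash
python3 -m crank '{"travel":[[0,0,-0.1],[0,0,-0.2],[0,0,-0.25],[0,0,-0.25]],"rot":[[0,0,0],[0,0,0],[0,0,0],[0,0,0]]}'
```

```text
clock: 10.25
position: [0.5286, -0.1216, 0.175]
tool_rot: [3.141, 0.0, 1.515]
force: [-3.6, 0.2, 9.3]
grip_width: 0.0638
```

Contact. Release and rise.

```bash
python3 -m crank '{"travel":[[0,0,0],[0,0,0],[0,0,0],[0,0,0],[0,0,0.5],[0,0,2],[0,0,4],[0,0,7]],"rot":[[0,0,0],[0,0,0],[0,0,0],[0,0,0],[0,0,0],[0,0,0],[0,0,0],[0,0,0]]}' 1 
python3 -m crank '{"travel":[[0,1,4],[0,3,5],[0,6,6],[0,8,6],[0,8,6],[0,8,6]],"rot":[[0,0,0],[0,0,1],[0,0,2],[0,0,3],[0,0,3.3],[0,0,3.3]]}' 
python3 snap.py j wrist
```

```text
clock: 11.05
position: [0.5281, -0.1214, 0.2454]
tool_rot: [-3.14, -0.0, 1.516]
force: [-0.0, -0.3, 0.5]
grip_width: 0.0853
clock: 11.65
position: [0.5284, -0.0413, 0.3049]
tool_rot: [3.141, 0.0, 1.574]
force: [0.3, 1.2, -0.6]
grip_width: 0.0856
[ 0.5284 -0.0419  0.3047] [1.80e+02 2.00e-02 9.01e+01] [ 0.41  0.42 -0.59  1.83  0.28  0.98 -0.29] 11.7
```

View pics/j_wrist.png

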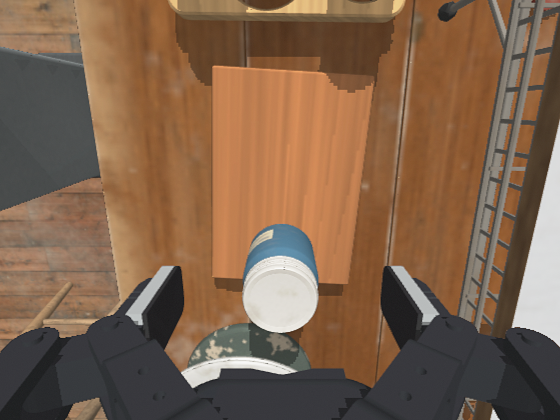

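Blue stands on the board, lid (281,296). On to teal.

```bash
python3 -m crank '{"travel":[[-1,3,0],[-2,7,0],[-3,12,0],[-4,17,-1],[-5,22,-2],[-5.9,26,-4],[-5.9,27.8,-6],[-5.9,27.8,-6]],"rot":[[0,0,0],[0,0,0],[0,0,0],[0,0,0],[0,0,0],[0,0,0],[0,0,0],[0,0,0]]}' 
python3 -m crank '{"travel":[[0,0,0],[0,0,0]],"rot":[[0,0,0],[0,0,0]]}'
python3 snap.py k wrist
cat > lids.py <<'E'
# find near-white lid ellipse around given seeds in latest wrist frame: python3 lids.py name z u v ...
import sys
from workcell import bot
from h import *
m=bot.camera_model("wrist"); im=bot.grab_frame("wrist"); s=bot.observe(); print("tcp",np.round(s["position"],4),np.round(np.degrees(s["tool_rot"][2]),1))
a=sys.argv[1:]
for i in range(0,len(a),2):
    th,z=a[i],float(a[i+1]); r=bot.silhouettes("wrist",th)
    for x in r[:2]:
        mm=np.array(x["pixels"]); 
        f=lambda p:(bbox(proj(m,model(th,p[0],p[1],z)))-np.array(x["box"]))
        from scipy.optimize import least_squares
        q=least_squares(lambda p:f(p)[:2],s["position"][:2])
        print(th,round(x["conf"],2),np.round(x["box"],1).tolist(),"xy",np.round(q.x,4),"size err",np.round(f(q.x)[2:],1))
E
python3 lids.py teal_jar .016 olive_jar .016 clay_bowl .016
```

```text
clock: 12.5
position: [0.4683, 0.2382, 0.2423]
tool_rot: [-3.138, 0.0, 1.576]
force: [0.7, -1.2, -0.9]
grip_width: 0.0857
clock: 12.7
position: [0.4702, 0.2351, 0.245]
tool_rot: [3.141, 0.0, 1.571]
force: [0.7, -0.3, -0.6]
grip_width: 0.0855
[0.4702 0.2351 0.2451] [1.7995e+02 1.0000e-02 8.9980e+01] [-0.12  0.5  -0.62  1.9   0.38  0.86 -0.93] 12.75
tcp [0.4702 0.2353 0.2451] 90.0
teal_jar 0.62 [282.6, 215.7, 103.1, 120.4] xy [0.4703 0.2372] size err [2.9 7.1]
olive_jar 0.92 [354.1, 99.2, 131.5, 129.4] xy [0.5102 0.3116] size err [2.  1.6]
olive_jar 0.58 [358.9, 177.2, 273.7, 272.9] xy [0.5168 0.2672] size err [-145.  -149.5]
clay_bowl 0.85 [387.7, 196.3, 87.6, 83.8] xy [0.5553 0.2394] size err [-3.1 -2.2]
```

View pics/k_wrist.png

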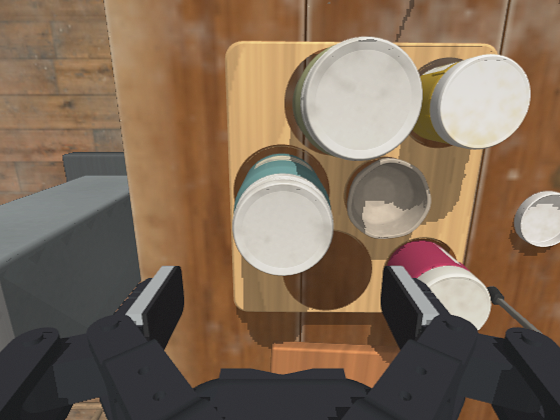

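The teal lid is at (283,225), centred between the fingers (x 0.470, y about 0.237). The empty blue well shows at (328,270). Descend and grip.

```bash
python3 -m crank '{"travel":[[0,0.1,-2],[0,0.1,-4],[0,0.1,-6],[0,0.1,-7],[0,0.1,-7.5],[0,0.1,-7.5],[0,0.1,-7.5]],"rot":[[0,0,0],[0,0,0],[0,0,0],[0,0,0],[0,0,0],[0,0,0],[0,0,0]]}' 1 60
python3 -m crank '{"travel":[[0,0,0],[0,0,0],[0,0,0],[0,0,0],[0,0,0],[0,0,0],[0,0,0]],"rot":[[0,0,0],[0,0,0],[0,0,0],[0,0,0],[0,0,0],[0,0,0],[0,0,0]]}' -1 60
python3 snap.py l wrist
```

```text
clock: 13.65
position: [0.4698, 0.2376, 0.1701]
tool_rot: [3.141, -0.0, 1.573]
force: [1.2, 0.4, -0.3]
grip_width: 0.0854
clock: 14.35
position: [0.4698, 0.2376, 0.1704]
tool_rot: [3.14, -0.0, 1.573]
force: [-2.1, -1.8, 14.2]
grip_width: 0.0624
[0.4699 0.2376 0.1704] [ 1.7992e+02 -2.0000e-02  9.0100e+01] [-0.18  0.61 -0.55  1.95  0.48  0.71 -1.01] 14.4
```

View pics/l_wrist.png

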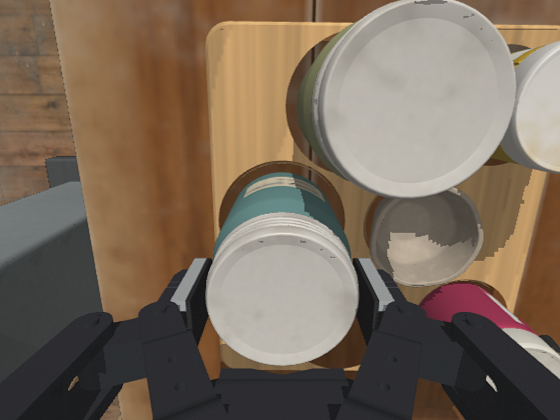

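```bash
python3 -m crank '{"travel":[[0,0,0.5],[0,0,2],[0,0,5],[0,0,8],[0,0,11],[0,0,14],[0,0,15],[0,0,15]],"rot":[[0,0,0],[0,0,0],[0,0,0],[0,0,0],[0,0,0],[0,0,0],[0,0,0],[0,0,0]]}'
python3 -m crank '{"travel":[[0.5,-2,0],[1.5,-5,0],[2.5,-9,0],[3.5,-14,0],[4.5,-19,0],[5.5,-24,0],[6.3,-27,0],[6.3,-28.2,0]],"rot":[[0,0,0],[0,0,-1],[0,0,-1],[0,0,-2],[0,0,-2],[0,0,-3],[0,0,-3.4],[0,0,-3.4]]}'
python3 -m crank '{"travel":[[0,0,0],[0,0,0]],"rot":[[0,0,0],[0,0,0]]}'
python3 snap.py m wrist
```

```text
clock: 15.2
position: [0.4697, 0.2375, 0.3207]
tool_rot: [3.139, -0.001, 1.572]
force: [0.3, -0.3, -4.6]
grip_width: 0.0617
clock: 16.0
position: [0.5324, -0.0486, 0.3176]
tool_rot: [-3.139, 0.001, 1.509]
force: [-0.0, 0.1, -3.2]
grip_width: 0.0622
clock: 16.2
position: [0.532, -0.0437, 0.3185]
tool_rot: [-3.14, -0.001, 1.514]
force: [-0.5, -0.2, -3.6]
grip_width: 0.0621
[ 0.5321 -0.0433  0.3188] [-1.7994e+02 -3.0000e-02  8.6810e+01] [ 0.4   0.41 -0.57  1.8   0.26  1.01 -0.33] 16.25
```

View pics/m_wrist.png

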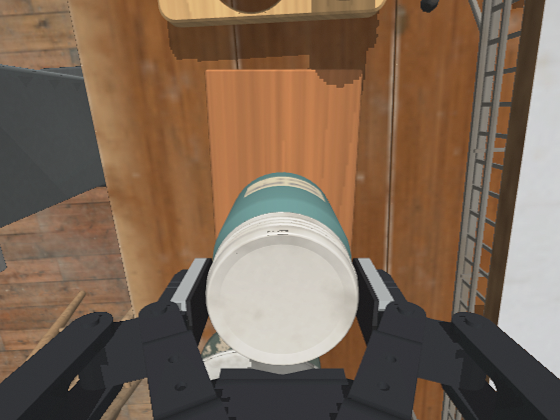

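Teal is held cleanly over the middle of the board. Lower.

```bash
python3 -m crank '{"travel":[[0,-0.1,-3],[0,-0.1,-7],[0,-0.1,-10.5],[0,-0.1,-12.5],[0,-0.1,-13.4],[0,-0.1,-13.7],[0,-0.1,-13.7]],"rot":[[0,0,0],[0,0,0],[0,0,0],[0,0,0],[0,0,0],[0,0,0],[0,0,0]]}'
python3 -m crank '{"travel":[[0,0,-0.15],[0,0,-0.3],[0,0,-0.4],[0,0,-0.4]],"rot":[[0,0,0],[0,0,0],[0,0,0],[0,0,0]]}'
```

```text
clock: 16.95
position: [0.5328, -0.045, 0.1829]
tool_rot: [3.141, -0.0, 1.514]
force: [0.3, 0.1, -4.0]
grip_width: 0.0622
clock: 17.35
position: [0.5326, -0.0457, 0.1786]
tool_rot: [3.141, 0.0, 1.513]
force: [0.8, 0.7, -2.5]
grip_width: 0.0619
```

```bash
python3 -m crank '{"travel":[[0,0,-0.1],[0,0,-0.15],[0,0,-0.15]],"rot":[[0,0,0],[0,0,0],[0,0,0]]}'
python3 -m crank '{"travel":[[0,0,0],[0,0,0],[0,0,0],[0,0,0],[0,0,0.5],[0,0,2],[0,0,4],[0,0,7]],"rot":[[0,0,0],[0,0,0],[0,0,0],[0,0,0],[0,0,0],[0,0,0],[0,0,0],[0,0,0]]}' 1 
python3 -m crank '{"travel":[[0,1,4],[0,3,5],[-0.5,6,6],[-1,9,6],[-1.4,13,6],[-1.7,18,6],[-2,23,6],[-2,26,6]],"rot":[[0,0,-5],[0,0,-10],[0,0,-15],[0,0,-20],[0,0,-26],[0,0,-32],[0,0,-38],[0,0,-44]]}' 
python3 snap.py n wrist top
```

```text
clock: 17.65
position: [0.5328, -0.0457, 0.1784]
tool_rot: [3.14, 0.001, 1.513]
force: [-7.7, -0.7, 27.0]
grip_width: 0.062
clock: 18.45
position: [0.5321, -0.0455, 0.2479]
tool_rot: [-3.14, -0.0, 1.514]
force: [-0.8, -0.6, -0.7]
grip_width: 0.0854
clock: 19.25
position: [0.5113, 0.2184, 0.3084]
tool_rot: [-3.141, -0.002, 0.744]
force: [0.6, -0.3, 0.7]
grip_width: 0.0854
[0.5113 0.2194 0.3082] [-1.7991e+02 -1.3000e-01  4.2830e+01] [-0.17  0.44 -0.46  1.76  0.22  0.99 -1.54] 19.35
```

View pics/n_top.png

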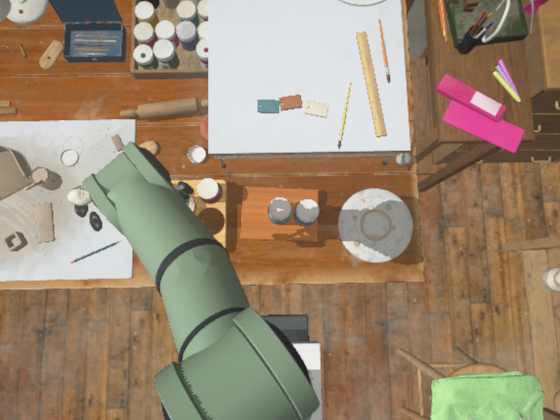

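Both jars stand on the board at (280,210) and (307,212). Next is olive.

```bash
python3 -m crank '{"travel":[[0,2,0],[0,5,-1],[0,8,-3],[0,9.5,-5],[0,9.5,-6],[0,9.5,-6],[0,9.5,-6]],"rot":[[0,0,-4],[0,0,-8],[0,0,-12],[0,0,-12.8],[0,0,-12.8],[0,0,-12.8],[0,0,-12.8]]}'
python3 snap.py o wrist
python3 lids.py olive_jar .016 clay_bowl .016
```

```text
clock: 20.05
position: [0.5131, 0.3082, 0.2479]
tool_rot: [3.141, -0.001, 0.521]
force: [-0.3, -0.0, 1.1]
grip_width: 0.0852
[0.5132 0.3084 0.2481] [ 1.7998e+02 -7.0000e-02  2.9850e+01] [-0.37  0.57 -0.39  1.71  0.26  0.91 -1.91] 20.1
tcp [0.5131 0.3085 0.2482] 29.9
olive_jar 0.77 [276.3, 213.0, 103.6, 130.7] xy [0.5142 0.3141] size err [ 6.6 -0.4]
clay_bowl 0.83 [385.0, 197.8, 84.7, 85.2] xy [0.556  0.2372] size err [-1.2 -4.7]
```

View pics/o_wrist.png

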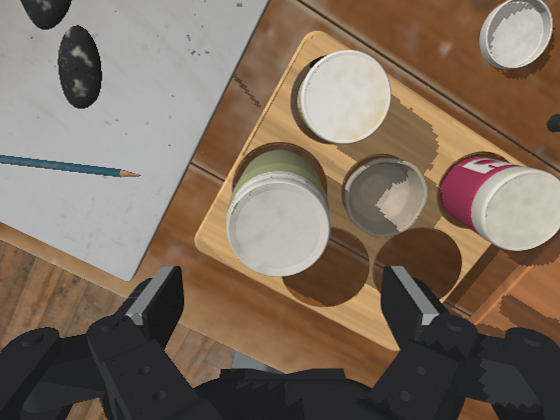

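Olive lid at (278,225), about 4 mm off along the view axis; I correct by +0.4 cm in y and descend.

```bash
python3 -m crank '{"travel":[[-0.1,0.4,-2],[-0.1,0.4,-4],[-0.1,0.4,-6],[-0.1,0.4,-7],[-0.1,0.4,-7.4],[-0.1,0.4,-7.4],[-0.1,0.4,-7.4]],"rot":[[0,0,0],[0,0,0],[0,0,0],[0,0,0],[0,0,0],[0,0,0],[0,0,0]]}' 1 60
python3 -m crank '{"travel":[[0,0,0],[0,0,0],[0,0,0],[0,0,0],[0,0,0],[0,0,0],[0,0,0]],"rot":[[0,0,0],[0,0,0],[0,0,0],[0,0,0],[0,0,0],[0,0,0],[0,0,0]]}' -1 60
python3 snap.py p wrist
```

```text
clock: 20.95
position: [0.5118, 0.3136, 0.1738]
tool_rot: [-3.142, -0.001, 0.522]
force: [-0.4, 0.2, 0.8]
grip_width: 0.0854
clock: 21.65
position: [0.5121, 0.3135, 0.1741]
tool_rot: [3.141, -0.002, 0.522]
force: [-0.4, -1.8, 10.6]
grip_width: 0.0641
[0.5121 0.3134 0.1741] [ 1.7998e+02 -1.1000e-01  2.9890e+01] [-0.4   0.66 -0.36  1.76  0.31  0.77 -1.96] 21.7
```

View pics/p_wrist.png

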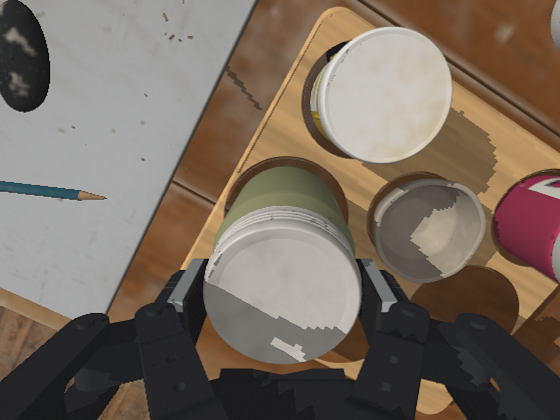

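```bash
python3 -m crank '{"travel":[[0,0,0.5],[0,0,2],[0,0,5],[0,0,8],[0,0,11],[0,0,14],[0,0,15],[0,0,15]],"rot":[[0,0,0],[0,0,0],[0,0,0],[0,0,0],[0,0,0],[0,0,0],[0,0,0],[0,0,0]]}'
python3 -m crank '{"travel":[[0.2,-2,0],[0.5,-5,0],[0.9,-9,0],[1.3,-14,0],[1.7,-19,0],[2.1,-24,0],[2.5,-27,0],[2.5,-28.1,0]],"rot":[[0,0,5],[0,0,12],[0,0,20],[0,0,28],[0,0,36],[0,0,44],[0,0,51],[0,0,56.9]]}'
python3 -m crank '{"travel":[[0,0,0],[0,0,0],[0,0,0]],"rot":[[0,0,0],[0,0,0],[0,0,0]]}'
python3 snap.py q wrist scene
```

```text
clock: 22.5
position: [0.5116, 0.3136, 0.3243]
tool_rot: [-3.142, -0.002, 0.522]
force: [-0.2, 0.0, -5.1]
grip_width: 0.0638
clock: 23.3
position: [0.5362, 0.0273, 0.321]
tool_rot: [-3.139, 0.002, 1.515]
force: [-0.5, 0.5, -4.6]
grip_width: 0.0636
clock: 23.6
position: [0.5362, 0.0335, 0.3223]
tool_rot: [-3.141, -0.0, 1.515]
force: [0.2, -0.0, -4.0]
grip_width: 0.0633
[0.5363 0.0335 0.3227] [-1.7998e+02 -1.0000e-02  8.6840e+01] [ 0.27  0.41 -0.59  1.79  0.26  1.02 -0.47] 23.7
```

View pics/q_wrist.png

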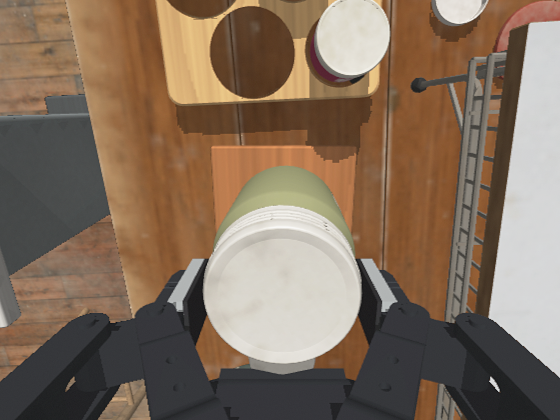

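View pics/q_scene.png

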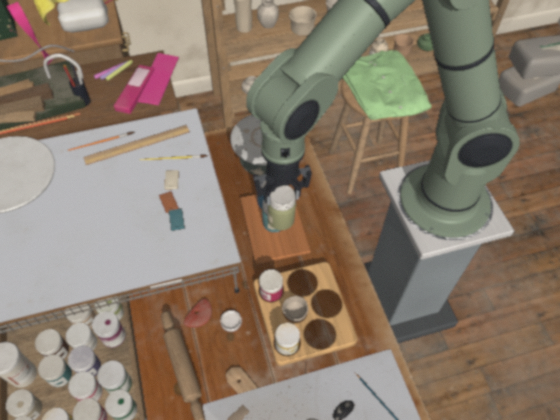

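```bash
python3 -m crank '{"travel":[[0,-0.1,-3],[0,-0.1,-7],[0,-0.1,-10.5],[0,-0.1,-12.5],[0,-0.1,-13.4],[0,-0.1,-13.7],[0,-0.1,-13.7]],"rot":[[0,0,0],[0,0,0],[0,0,0],[0,0,0],[0,0,0],[0,0,0],[0,0,0]]}'
python3 -m crank '{"travel":[[0,0,-0.15],[0,0,-0.3],[0,0,-0.4],[0,0,-0.4]],"rot":[[0,0,0],[0,0,0],[0,0,0],[0,0,0]]}'
```

```text
clock: 24.4
position: [0.5368, 0.0318, 0.1865]
tool_rot: [3.141, -0.0, 1.515]
force: [0.3, 0.5, -3.9]
grip_width: 0.0637
clock: 24.8
position: [0.5367, 0.0314, 0.1822]
tool_rot: [3.141, -0.0, 1.515]
force: [-0.3, 0.5, -1.3]
grip_width: 0.0641
```

```bash
python3 -m crank '{"travel":[[0,0,-0.04],[0,0,-0.08],[0,0,-0.08]],"rot":[[0,0,0],[0,0,0],[0,0,0]]}'
python3 -m crank '{"travel":[[0,0,0],[0,0,0],[0,0,0],[0,0,0],[0,0,0.5],[0,0,2],[0,0,4],[0,0,7]],"rot":[[0,0,0],[0,0,0],[0,0,0],[0,0,0],[0,0,0],[0,0,0],[0,0,0],[0,0,0]]}' 1 
python3 -m crank '{"travel":[[0,1,1],[0,3,1],[0,6,1],[0,8,1],[0,8,1],[0,8,1]],"rot":[[0,0,0.5],[0,0,1],[0,0,2],[0,0,3],[0,0,3],[0,0,3]]}' 
python3 snap.py r wrist scene
python3 - <<'E'
from workcell import bot
from h import *
import pickle
from scipy.optimize import least_squares
m=bot.camera_model("wrist"); im=bot.grab_frame("wrist"); pickle.dump((m,im),open("wr2.pkl","wb"))
r=bot.silhouettes("wrist","clay_bowl")
for x in r[:2]:
    f=lambda p:(bbox(proj(m,model("clay_bowl",p[0],p[1],.016)))-np.array(x["box"]))
    q=least_squares(lambda p:f(p)[:2],[.55,.23]); print(round(x["conf"],2),x["box"],q.x,f(q.x)[2:])
E
```

```text
clock: 25.1
position: [0.5369, 0.0315, 0.1821]
tool_rot: [3.14, 0.0, 1.515]
force: [-2.8, -1.3, 16.0]
grip_width: 0.0636
clock: 25.9
position: [0.536, 0.0315, 0.2521]
tool_rot: [-3.14, -0.0, 1.515]
force: [0.5, 0.4, -0.5]
grip_width: 0.0854
clock: 26.5
position: [0.5364, 0.1118, 0.2615]
tool_rot: [3.141, 0.0, 1.568]
force: [0.5, 0.2, -0.7]
grip_width: 0.0852
[0.5365 0.1107 0.2613] [1.800e+02 3.000e-02 8.975e+01] [ 0.11  0.5  -0.58  1.83  0.34  0.91 -0.63] 26.6
0.65 [309.9, 41.9, 93.9, 83.7] [0.55778639 0.23078905] [-3.79457605 15.37640357]
```

View pics/r_wrist.png

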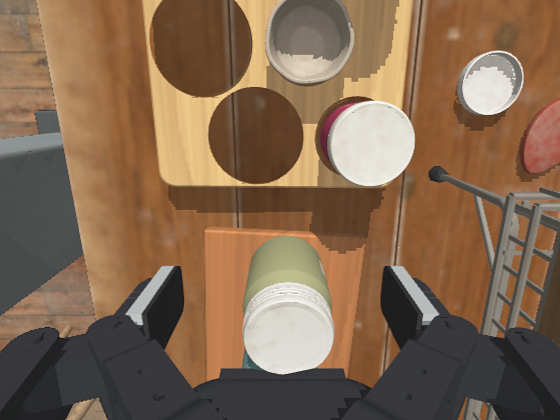

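View pics/r_scene.png

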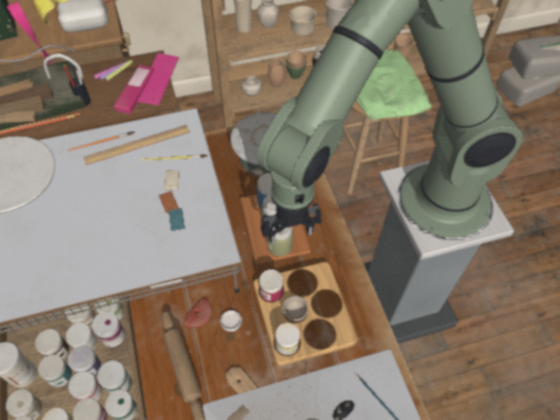

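All three jars are on the board (olive lid at (288,333)) and the wells at (201,45) and (255,136) are empty. Now hover over the bowl.

```bash
python3 -m crank '{"travel":[[0.5,2,0],[1,5,-1],[1.5,8,-3],[2,11,-5],[2,12.6,-7],[2,12.6,-8],[2,12.6,-8],[2,12.6,-8]],"rot":[[0,0,0],[0,0,0],[0,0,0],[0,0,0],[0,0,0],[0,0,0],[0,0,0],[0,0,0]]}' 
python3 snap.py s wrist
python3 lids.py clay_bowl .016
```

```text
clock: 27.5
position: [0.5569, 0.2362, 0.1816]
tool_rot: [3.141, 0.0, 1.566]
force: [0.6, 0.4, 0.6]
grip_width: 0.0854
[0.5571 0.2363 0.1819] [1.7995e+02 1.0000e-02 8.9720e+01] [-0.14  0.69 -0.53  1.73  0.44  0.84 -0.88] 27.55
tcp [0.5571 0.2364 0.1821] 89.7
clay_bowl 0.58 [283.3, 223.9, 105.6, 107.2] xy [0.5576 0.2388] size err [ 2.5 -5. ]
```

View pics/s_wrist.png

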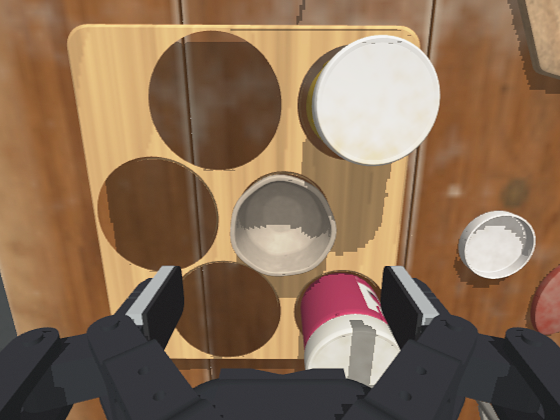

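Run:
```python
from workcell import bot
from h import *
from scipy.optimize import least_squares
m=bot.camera_model("wrist"); im=bot.grab_frame("wrist")
print("bowl",back(m,283,226,.05))
hsv=cv2.cvtColor(im,cv2.COLOR_RGB2HSV); g=im.max(2)
seeds={"olive":(215,100,(-19,76)),"teal":(158,213,(-63,0))}
P={}
for k,(u,v,w) in seeds.items():
    # radial strongest dark->bright edge
    pts=[]
    for a in np.linspace(0,2*np.pi,72,endpoint=False):
        r=np.arange(45,85,.5); x=(u+r*np.cos(a)).astype(np.float32);y=(v+r*np.sin(a)).astype(np.float32)
        s=cv2.remap(cv2.GaussianBlur(g,(3,3),0),x[None],y[None],1)[0].astype(float)
        d=s[6:]-s[:-6]; i=d.argmax()
        if d[i]>40: pts.append(back(m,x[i+3],y[i+3],.026)[:2])
    pts=np.array(pts)
    f=lambda p:np.hypot(*(pts-p[:2]).T)-p[2]
    q=least_squares(f,[*pts.mean(0),.0405],loss="soft_l1",f_scale=.001); P[k]=q.x; print(k,len(pts),np.round(q.x,4))
d=P["olive"][:2]-P["teal"][:2]; print("yaw",np.degrees(np.arctan2(d[1],d[0])-np.arctan2(76,44)), "dist",np.hypot(*d))
```

```text
bowl [0.55748463 0.23857227 0.05      ]
olive 72 [0.514  0.3128 0.0424]
teal 71 [0.4694 0.2374 0.0422]
yaw -0.5706386868303958 dist 0.08754171491376592
```

Wells measure olive (0.514, 0.313), teal (0.469, 0.237) and, by the layout, blue (0.513, 0.161), with rack yaw about -0.6°. The bowl is at (0.557, 0.238). Descend onto the rim.

```bash
python3 -m crank '{"travel":[[0,0.1,-2],[0,0.2,-4],[0,0.2,-6],[0,0.2,-7.5],[0,0.2,-8.1],[0,0.2,-8.1],[0,0.2,-8.1]],"rot":[[0,0,0],[0,0,0],[0,0,0],[0,0,0],[0,0,0],[0,0,0],[0,0,0]]}' 1 25
python3 snap.py t wrist
```

```text
clock: 28.4
position: [0.5568, 0.2396, 0.1008]
tool_rot: [3.141, -0.0, 1.567]
force: [-0.9, 0.6, 1.5]
grip_width: 0.0854
[0.5569 0.2396 0.101 ] [ 1.7994e+02 -3.0000e-02  8.9800e+01] [-0.19  0.8  -0.46  1.76  0.52  0.7  -0.94] 28.45
```

View pics/t_wrist.png

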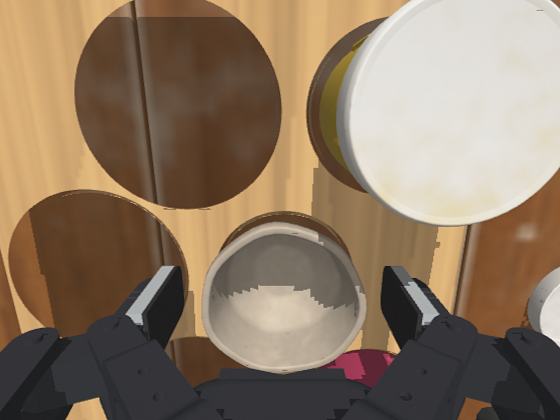

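The bowl rim is centred at (284,297) between the pads. Close gently.

```bash
python3 -m crank '{"travel":[[0,0,0],[0,0,0],[0,0,0],[0,0,0],[0,0,0],[0,0,0],[0,0,0]],"rot":[[0,0,0],[0,0,0],[0,0,0],[0,0,0],[0,0,0],[0,0,0],[0,0,0]]}' -1 25
python3 -m crank '{"travel":[[0,0,0.3],[0,0,0.8],[0,0,1.5],[0,0,3],[0,0,5],[0,0,5],[0,0,5]],"rot":[[0,0,0],[0,0,0],[0,0,0],[0,0,0],[0,0,0],[0,0,0],[0,0,0]]}'
python3 snap.py u wrist
```

```text
clock: 29.15
position: [0.5567, 0.2395, 0.1012]
tool_rot: [3.141, -0.0, 1.567]
force: [-3.3, -2.2, 12.6]
grip_width: 0.0652
clock: 29.85
position: [0.5567, 0.2394, 0.151]
tool_rot: [3.14, -0.0, 1.567]
force: [-0.1, -0.3, -0.5]
grip_width: 0.0648
[0.5565 0.2392 0.1503] [179.99   0.    89.8 ] [-0.16  0.73 -0.5   1.75  0.47  0.79 -0.9 ] 29.9
```

View pics/u_wrist.png

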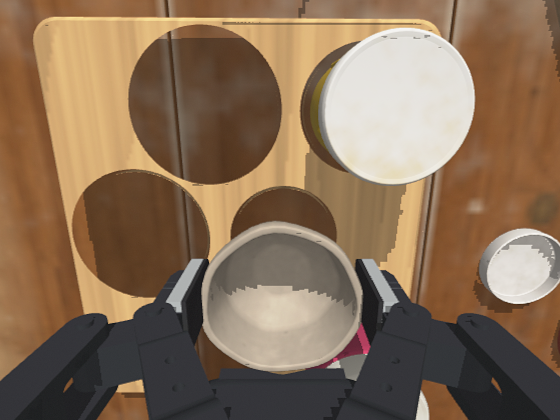

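The bowl is out and level; its well is empty at (284,225). Carry it high over the jars to the wheel.

```bash
python3 -m crank '{"travel":[[0,0,2],[0,0,5],[0,0,9],[0,0,12],[-0.5,-1,14],[-1,-3,15.5],[-1.5,-6,16],[-2,-9,16]],"rot":[[0,0,0],[0,0,0],[0,0,0],[0,0,0],[0,0,0],[0,0,0],[0,0,0],[0,0,0]]}'
python3 -m crank '{"travel":[[-0.5,-4,0],[-1,-8,0],[-1.5,-12,0],[-2,-16,0],[-2.5,-20,0],[-3,-24,0],[-3.5,-28,0],[-4,-32,0]],"rot":[[0,0,0],[0,0,0],[0,0,0],[0,0,0],[0,0,0],[0,0,0],[0,0,0],[0,0,0]]}'
python3 -m crank '{"travel":[[-0.2,-2,0],[-0.4,-4,0],[-0.4,-5,0],[-0.4,-5,0],[-0.4,-5,0]],"rot":[[0,0,0],[0,0,0],[0,0,0],[0,0,0],[0,0,0]]}'
python3 snap.py v wrist scene
```

```text
clock: 30.7
position: [0.5362, 0.1487, 0.3104]
tool_rot: [3.141, -0.0, 1.568]
force: [-0.1, -0.6, -0.5]
grip_width: 0.0643
clock: 31.5
position: [0.4958, -0.1722, 0.3097]
tool_rot: [-3.141, -0.0, 1.568]
force: [0.7, 0.1, -1.3]
grip_width: 0.0644
clock: 32.0
position: [0.4926, -0.2196, 0.3099]
tool_rot: [-3.141, -0.001, 1.568]
force: [0.0, 0.8, -1.0]
grip_width: 0.0648
[ 0.4927 -0.2194  0.3101] [-1.80e+02 -2.00e-02  8.99e+01] [ 0.7   0.42 -0.52  1.8   0.24  0.99  0.08] 32.1
```

View pics/v_wrist.png

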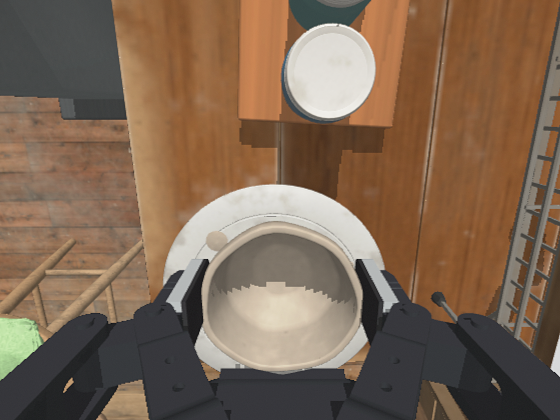

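View pics/v_scene.png

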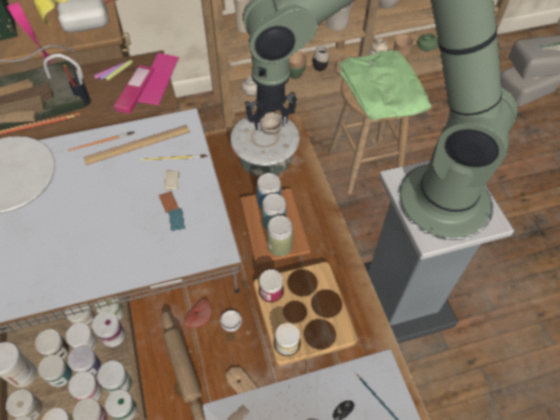

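Three jars stand on the board at (268,185), (273,210), (280,235) in the scene view, and the wheel head arc is visible in the wrist view (163–385 wide, top at row 185). I fit the wheel centre from several views.

Run:
```python
from workcell import bot
from h import *
import pickle
from scipy.optimize import least_squares
def fit(pts,fixed=True):
    f=lambda p:np.hypot(*(pts-p[:2]).T)-.106
    q=least_squares(f,pts.mean(0),loss="soft_l1",f_scale=.001); f2=lambda p:np.hypot(*(pts-p[:2]).T)-p[2]
    q2=least_squares(f2,[*q.x,.106],loss="soft_l1",f_scale=.001); return np.round(q.x,4),np.round(q2.x,4)
m=bot.camera_model("wrist"); im=bot.grab_frame("wrist")
r=bot.silhouettes("wrist","banding_wheel"); print([(x["conf"],x["box"]) for x in r[:2]])
mm=r[0]["pixels"].astype(np.uint8); c=np.vstack(cv2.findContours(mm,0,1)[0])[:,0]
P=np.array([back(m,u,v,.098)[:2] for u,v in c]); d=np.hypot(*(P-[.487,-.314]).T)
sel=(P[:,1]>-.30)&(d>.098)&(d<.116)&((c[:,1]<255)); print("wrist",sel.sum(),fit(P[sel]))
v=im[:,:,::-1].copy()
for u,w in c[sel]: cv2.circle(v,(int(u),int(w)),1,(0,0,255),-1)
cv2.imwrite("pics/w_wrist.png",v)
S=pickle.load(open("sil.pkl","rb"))
for cam in("top","scene"):
    mc=bot.camera_model(cam); mk=S[cam,"banding_wheel"][0][2].astype(np.uint8); c=max(cv2.findContours(mk,0,1)[0],key=cv2.contourArea)[:,0]
    P=np.array([back(mc,u,w,.098)[:2] for u,w in c])
    if cam=="scene": k=c[:,1]<140; P=P[k]
    print(cam,len(P),fit(P))
```

```text
[(0.87, [273.7, 280.3, 220.2, 191.0])]
wrist 238 (array([ 0.4847, -0.3151]), array([ 0.4846, -0.3123,  0.1036]))
top 211 (array([ 0.4879, -0.3143]), array([ 0.4878, -0.3143,  0.1054]))
scene 89 (array([ 0.4857, -0.3169]), array([ 0.4845, -0.3196,  0.1036]))
```

View pics/w_wrist.png

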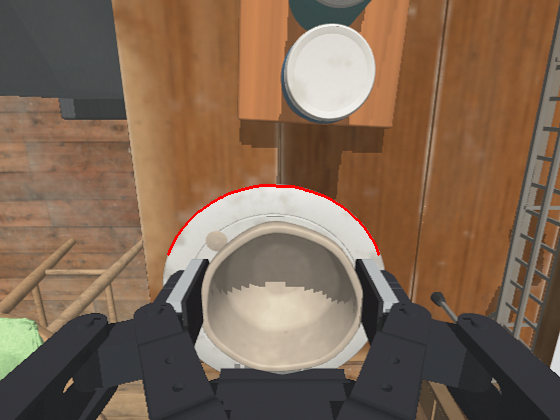

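Wheel centre is about (0.486, -0.315) from three views within 3 mm. Move over it and lower.

```bash
python3 -m crank '{"travel":[[-0.2,-3,0],[-0.5,-6,0],[-0.7,-8.5,-1],[-0.7,-9.6,-4],[-0.7,-9.6,-8],[-0.7,-9.6,-11],[-0.7,-9.6,-11.8],[-0.7,-9.6,-11.8]],"rot":[[0,0,0],[0,0,0],[0,0,0],[0,0,0],[0,0,0],[0,0,0],[0,0,0],[0,0,0]]}'
python3 -m crank '{"travel":[[0,0,0],[0,0,0]],"rot":[[0,0,0],[0,0,0]]}'
python3 snap.py x wrist scene top
```

```text
clock: 33.0
position: [0.4856, -0.316, 0.1917]
tool_rot: [-3.14, -0.001, 1.568]
force: [0.7, 1.2, 0.4]
grip_width: 0.0646
clock: 33.2
position: [0.4861, -0.3168, 0.1937]
tool_rot: [3.14, 0.001, 1.567]
force: [-0.4, -0.3, -0.5]
grip_width: 0.0648
[ 0.4858 -0.3168  0.1931] [1.7993e+02 5.0000e-02 8.9800e+01] [ 0.78  0.62 -0.43  1.8   0.35  0.8   0.17] 33.35
```

View pics/x_wrist.png

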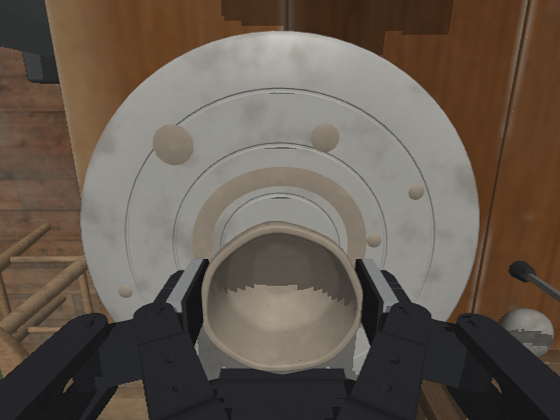

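View pics/x_scene.png

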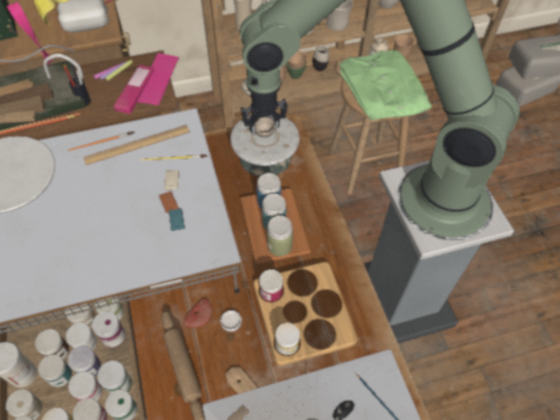

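The wheel rings are visible around the bowl; head edge at columns 81–479, top row 31. One more circle fit from here.

Run:
```python
from workcell import bot
from h import *
from scipy.optimize import least_squares
m=bot.camera_model("wrist"); im=bot.grab_frame("wrist")
r=bot.silhouettes("wrist","banding_wheel"); print([(x["conf"],x["box"]) for x in r[:2]])
mm=r[0]["pixels"].astype(np.uint8); c=np.vstack(cv2.findContours(mm,0,1)[0])[:,0]
P=np.array([back(m,u,v,.098)[:2] for u,v in c]); d=np.hypot(*(P-[.486,-.315]).T)
s=(d>.098)&(d<.116)&(c[:,1]<300); pts=P[s]
f2=lambda p:np.hypot(*(pts-p[:2]).T)-p[2]
print(s.sum(),np.round(least_squares(f2,[.486,-.315,.106],loss="soft_l1",f_scale=.001).x,4),np.round(least_squares(lambda p:np.hypot(*(pts-p[:2]).T)-.106,[.486,-.315],loss="soft_l1",f_scale=.001).x,4))
print("bowl rim centre",back(m,283,297,.193-.0475), bot.observe()["position"])
```

```text
[(0.85, [280.1, 206.3, 396.7, 349.0])]
711 [ 0.4845 -0.3149  0.1043] [ 0.4845 -0.317 ]
bowl rim centre [ 0.48568848 -0.31449521  0.1455    ] [ 0.48560041 -0.31672504  0.19264381]
```

The bowl agrees with the wheel centre within about 2 mm. Ease down.

```bash
python3 -m crank '{"travel":[[0,-0.1,-0.3],[0,-0.1,-0.6],[0,-0.1,-0.8],[0,-0.1,-0.8]],"rot":[[0,0,0],[0,0,0],[0,0,0],[0,0,0]]}'
python3 -m crank '{"travel":[[0,0,-0.06],[0,0,-0.12],[0,0,-0.12]],"rot":[[0,0,0],[0,0,0],[0,0,0]]}'
```

```text
clock: 33.85
position: [0.4854, -0.3176, 0.1838]
tool_rot: [-3.141, -0.0, 1.567]
force: [-0.1, -0.2, -1.2]
grip_width: 0.0645
clock: 34.15
position: [0.4855, -0.3176, 0.1835]
tool_rot: [-3.142, 0.0, 1.567]
force: [-4.9, 1.4, 13.4]
grip_width: 0.0645
```

```bash
python3 -m crank '{"travel":[[0,0,0.06],[0,0,0.06]],"rot":[[0,0,0],[0,0,0]]}' - 20
python3 -m crank '{"travel":[[0,0,0],[0,0,0],[0,0,0],[0,0,0],[0,0,0],[0,0,0.3],[0,0,1.5],[0,0,4]],"rot":[[0,0,0],[0,0,0],[0,0,0],[0,0,0],[0,0,0],[0,0,0],[0,0,0],[0,0,0]]}' 1
python3 -m crank '{"travel":[[0,0,4],[0,1,8],[0,3,11],[0,5,11],[0,5,11],[0,5,11]],"rot":[[0,0,0],[0,0,0],[0,0,0],[0,0,0],[0,0,0],[0,0,0]]}'
python3 snap.py y wrist scene
```

```text
clock: 34.35
position: [0.4855, -0.3176, 0.1836]
tool_rot: [3.141, 0.0, 1.568]
force: [-1.4, 0.8, 5.2]
grip_width: 0.0647
clock: 35.15
position: [0.485, -0.3173, 0.2234]
tool_rot: [-3.14, -0.001, 1.568]
force: [0.7, -1.0, 1.1]
grip_width: 0.0852
clock: 35.75
position: [0.4854, -0.2676, 0.3342]
tool_rot: [3.141, 0.001, 1.568]
force: [0.4, -0.1, 0.4]
grip_width: 0.0852
[ 0.4853 -0.2682  0.3335] [-1.7998e+02  1.0000e-02  8.9770e+01] [ 0.78  0.42 -0.51  1.73  0.23  1.05  0.18] 35.85
```

View pics/y_wrist.png

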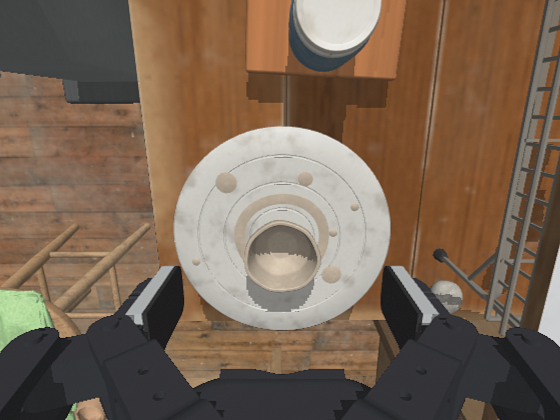

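View pics/y_scene.png

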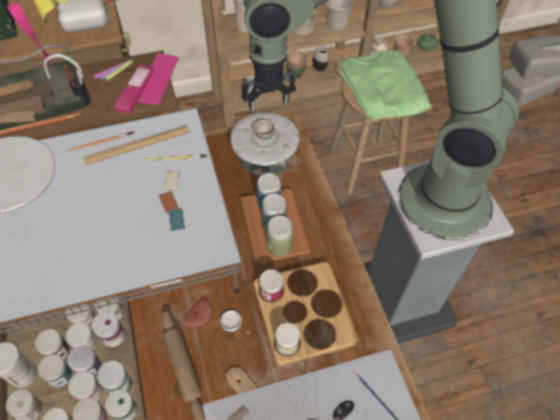

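Bowl at (283,257) is upright on the wheel. I check the centring numerically, using the same picture for both.

```bash
cat > cen.py <<'E'
from workcell import bot
from h import *
from scipy.optimize import least_squares
for cam in("wrist","top","scene"):
    m=bot.camera_model(cam); bot.grab_frame(cam)
    w=bot.silhouettes(cam,"banding_wheel"); b=bot.silhouettes(cam,"clay_bowl")
    try:
        c=max(cv2.findContours(w[0]["pixels"].astype(np.uint8),0,1)[0],key=cv2.contourArea)[:,0]
        P=np.array([back(m,u,v,.098)[:2] for u,v in c]); d=np.hypot(*(P-[.486,-.315]).T); P=P[(d>.09)&(d<.113)]
        q=least_squares(lambda p:np.hypot(*(P-p[:2]).T)-.106,[.486,-.315],loss="soft_l1",f_scale=.001).x
        x=b[0]; f=lambda p:(bbox(proj(m,model("clay_bowl",p[0],p[1],.098)))-np.array(x["box"]))
        bb=least_squares(lambda p:f(p)[:2],[.486,-.315]).x
        print(cam,"wheel",np.round(q,4),len(P),"bowl",np.round(bb,4),round(x["conf"],2),np.round(x["box"],0),"diff mm",np.round((bb-q)*1e3,1),"size",np.round(f(bb)[2:],1))
    except Exception as e: print(cam,e,len(w),len(b))
print(bot.observe()["position"])
E
python3 cen.py
```

```text
wrist wheel [ 0.4847 -0.3148] 594 bowl [ 0.4835 -0.3183] 0.79 [281. 255.  80.  73.] diff mm [-1.1 -3.4] size [-1.8 -1.1]
top wheel [ 0.4881 -0.3157] 122 bowl [ 0.4819 -0.2944] 0.64 [370. 225.   4.  12.] diff mm [-6.1 21.3] size [21.  12.8]
scene wheel [ 0.4855 -0.3168] 126 bowl [ 0.4811 -0.3221] 0.67 [265. 130.  23.  19.] diff mm [-4.3 -5.3] size [-0.8  1.8]
[ 0.48547051 -0.26765547  0.33338168]
```

Run:
```python
from workcell import bot
from h import *
m=bot.camera_model("wrist"); im=cv2.imread("pics/y_wrist.png")
v=im.copy()
a=np.linspace(0,2*np.pi,120)
for (x,y,r,z,c) in((.4847,-.3148,.106,.098,(0,0,255)),(.4847,-.3175,.034,.134,(0,255,0)),(.4847,-.3148,.034,.134,(255,0,0))):
    p=proj(m,np.c_[x+r*np.cos(a),y+r*np.sin(a),np.full(120,z)]); cv2.polylines(v,[np.int32(p*8)],True,c,1,cv2.LINE_AA,3)
cv2.imwrite("pics/z.png",cv2.resize(v[115:345,160:400],None,fx=2.5,fy=2.5,interpolation=2))
```

```text
(no output)
```

View pics/z.png

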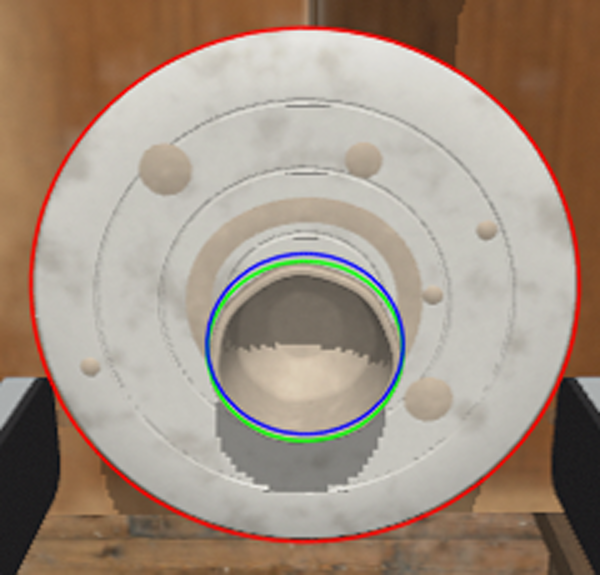

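Overlay: the bowl rim fits the green circle, roughly 3 mm off the wheel's axis at most, which is good. Now back to olive on the board at (0.537, 0.0315).

```bash
python3 -m crank '{"travel":[[0.5,3,0],[1.2,7,0],[2,11,0],[3,15.5,0],[3.8,20,0],[4.5,24.5,-1],[5,28,-3],[5.1,29.9,-5]],"rot":[[0,0,0],[0,0,0],[0,0,-1],[0,0,-1],[0,0,-2],[0,0,-2],[0,0,-3],[0,0,-3]]}'
python3 -m crank '{"travel":[[0,0,-1],[0,0,-3],[0,0,-3],[0,0,-3]],"rot":[[0,0,0],[0,0,0],[0,0,0],[0,0,0]]}'
python3 snap.py aa wrist
python3 lids.py olive_jar .024 teal_jar .024
```

```text
clock: 37.1
position: [0.5367, 0.0347, 0.2832]
tool_rot: [3.141, -0.001, 1.517]
force: [0.7, -0.9, -0.1]
grip_width: 0.0853
clock: 37.5
position: [0.5366, 0.0308, 0.2539]
tool_rot: [-3.141, 0.0, 1.514]
force: [0.1, -0.1, 0.7]
grip_width: 0.0847
[0.5368 0.0309 0.2543] [179.96   0.    86.76] [ 0.25  0.49 -0.56  1.86  0.33  0.88 -0.53] 37.55
tcp [0.5368 0.031  0.2545] 86.8
olive_jar 0.91 [284.9, 213.6, 103.5, 128.5] xy [0.5384 0.0355] size err [7.7 3. ]
teal_jar 0.64 [284.7, 319.0, 89.8, 108.6] xy [ 0.5333 -0.0568] size err [ 3.9 37.6]
```

View pics/aa_wrist.png

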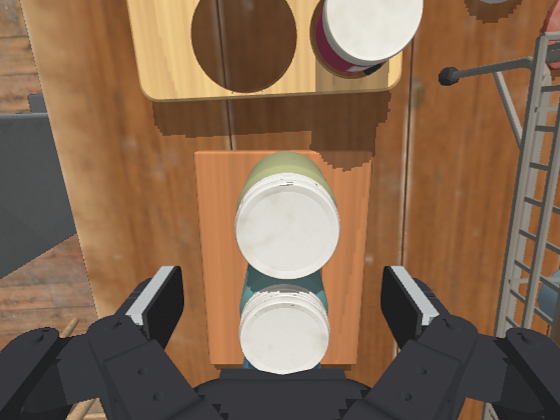

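```bash
python3 -m crank '{"travel":[[0.1,0.15,-2],[0.1,0.15,-4],[0.1,0.15,-6],[0.1,0.15,-7],[0.1,0.15,-7.2],[0.1,0.15,-7.2],[0.1,0.15,-7.2]],"rot":[[0,0,0],[0,0,0],[0,0,0],[0,0,0],[0,0,0],[0,0,0],[0,0,0]]}' 1 60
python3 -m crank '{"travel":[[0,0,0],[0,0,0],[0,0,0],[0,0,0],[0,0,0],[0,0,0],[0,0,0]],"rot":[[0,0,0],[0,0,0],[0,0,0],[0,0,0],[0,0,0],[0,0,0],[0,0,0]]}' -1 60
python3 snap.py ab wrist
```

```text
clock: 38.4
position: [0.5379, 0.0329, 0.1824]
tool_rot: [3.14, -0.0, 1.515]
force: [-0.8, 0.3, 0.9]
grip_width: 0.0855
clock: 39.1
position: [0.538, 0.0331, 0.1826]
tool_rot: [3.14, -0.0, 1.515]
force: [-0.7, 0.2, 12.3]
grip_width: 0.0643
[0.538  0.033  0.1826] [179.9  -0.   86.8] [ 0.2   0.6  -0.51  1.91  0.42  0.74 -0.6 ] 39.15
```

View pics/ab_wrist.png

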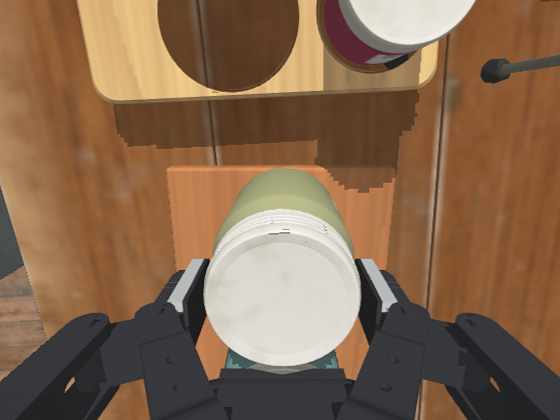

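Gripped squarely. Carry olive back to its well (0.513, 0.313).

```bash
python3 -m crank '{"travel":[[0,0,0.5],[0,0,2],[0,0,5],[0,0,8],[0,0,11],[0,0,13],[0,0,14],[0,0,14]],"rot":[[0,0,0],[0,0,0],[0,0,0],[0,0,0],[0,0,0],[0,0,0],[0,0,0],[0,0,0]]}'
python3 -m crank '{"travel":[[-0.2,2,0],[-0.5,5,0],[-0.9,9,0],[-1.3,14,0],[-1.7,19,0],[-2.1,24,0],[-2.5,27,0],[-2.5,28,0]],"rot":[[0,0,-5],[0,0,-12],[0,0,-20],[0,0,-28],[0,0,-36],[0,0,-44],[0,0,-51],[0,0,-56.8]]}'
python3 -m crank '{"travel":[[0,0,-1],[0,0,-3],[0,0,-5],[0,0,-6],[0,0,-6],[0,0,-6],[0,0,-6]],"rot":[[0,0,0],[0,0,0],[0,0,0],[0,0,0],[0,0,0],[0,0,0],[0,0,0]]}'
python3 snap.py ac wrist scene
cat > wells.py <<'E'
import pickle,sys
from workcell import bot
from h import *
from scipy.optimize import least_squares
W={"teal":(-.063,0),"olive":(-.019,.076),"blue":(-.019,-.076),"bowl":(.025,0)}
RW={"teal":.0405,"olive":.0405,"blue":.0405,"bowl":.031}
m=bot.camera_model("wrist"); im=bot.grab_frame("wrist"); g=cv2.GaussianBlur(im.max(2),(3,3),0); s=bot.observe()
X0=np.array([.5325,.237]); yaw=-.01; c,sn=np.cos(yaw),np.sin(yaw); v=im[:,:,::-1].copy()
for k in sys.argv[1:]:
    w=W[k]; o=X0+[c*w[0]-sn*w[1],sn*w[0]+c*w[1]]; pts=[]
    for a in np.linspace(0,2*np.pi,90,endpoint=False):
        r=np.arange(RW[k]-.008,RW[k]+.008,.0003); Q=proj(m,np.c_[o[0]+r*np.cos(a),o[1]+r*np.sin(a),np.full(len(r),.026)]).astype(np.float32)
        if Q.min()<2 or Q[:,0].max()>557 or Q[:,1].max()>417: continue
        t=cv2.remap(g,Q[None,:,0],Q[None,:,1],1)[0].astype(float); d=t[6:]-t[:-6]; i=d.argmax()
        if d[i]>40: pts.append(o+(r[i+3])*np.array([np.cos(a),np.sin(a)])); cv2.circle(v,tuple(int(z) for z in Q[i+3]),1,(0,0,255),-1)
    pts=np.array(pts)
    if len(pts)<12: print(k,"few",len(pts)); continue
    q=least_squares(lambda p:np.hypot(*(pts-p[:2]).T)-p[2],[*o,RW[k]],loss="soft_l1",f_scale=.0005).x; print(k,len(pts),np.round(q,4))
cv2.imwrite("pics/wells_%d.png"%int(s["clock"]*100),v)
print("tcp",np.round(s["position"],4),np.round(np.degrees(s["tool_rot"][2]),1))
E
python3 wells.py olive teal bowl blue
```

```text
clock: 39.95
position: [0.5376, 0.0329, 0.3228]
tool_rot: [3.14, -0.0, 1.515]
force: [0.5, -0.3, -5.0]
grip_width: 0.0639
clock: 40.75
position: [0.5101, 0.3176, 0.32]
tool_rot: [-3.139, 0.002, 0.524]
force: [-0.4, -0.1, -5.0]
grip_width: 0.0639
clock: 41.45
position: [0.5128, 0.3129, 0.2623]
tool_rot: [-3.142, -0.001, 0.524]
force: [-0.4, -0.4, -3.7]
grip_width: 0.0635
[0.5127 0.3129 0.2622] [-1.800e+02 -6.000e-02  3.002e+01] [-0.37  0.55 -0.4   1.69  0.25  0.95 -1.91] 41.55
olive 51 [0.5141 0.3128 0.0424]
teal few 8
bowl 52 [0.5574 0.2366 0.0328]
blue 44 [0.5164 0.16   0.039 ]
tcp [0.5127 0.3129 0.2621] 30.0
```

View pics/ac_wrist.png

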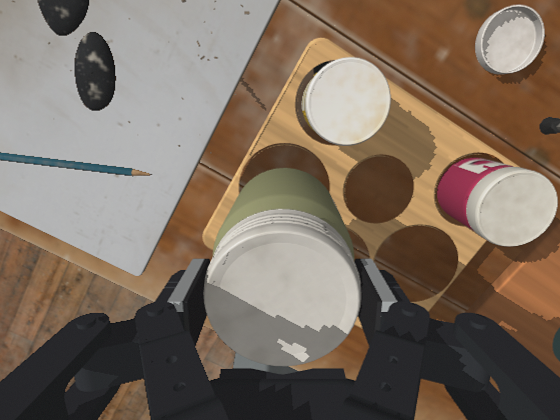

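View pics/ac_scene.png

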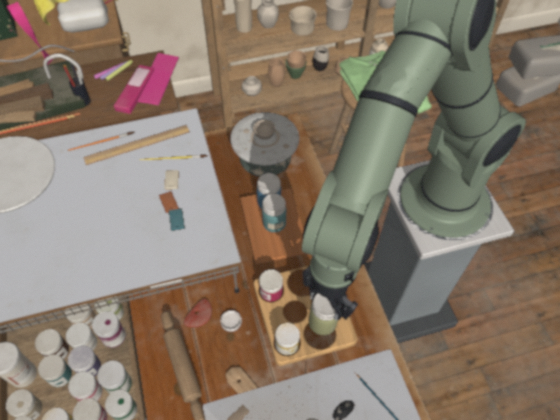

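Olive well measures (0.514, 0.313), and the held jar is at (0.513, 0.313). Lower to the rim first, then insert.

```bash
python3 -m crank '{"travel":[[0.1,0,-2],[0.1,0,-4],[0.1,0,-6],[0.1,0,-7],[0.1,0,-7.3],[0.1,0,-7.3]],"rot":[[0,0,0],[0,0,0],[0,0,0],[0,0,0],[0,0,0],[0,0,0]]}'
python3 -m crank '{"travel":[[0,0,-0.2],[0,0,-0.4],[0,0,-0.6],[0,0,-0.8],[0,0,-1],[0,0,-1.2],[0,0,-1.3],[0,0,-1.3]],"rot":[[0,0,0],[0,0,0],[0,0,0],[0,0,0],[0,0,0],[0,0,0],[0,0,0],[0,0,0]]}'
```

```text
clock: 42.2
position: [0.5136, 0.3131, 0.1888]
tool_rot: [-3.141, -0.0, 0.524]
force: [0.2, 0.3, -4.6]
grip_width: 0.0636
clock: 43.0
position: [0.5134, 0.3129, 0.1753]
tool_rot: [-3.142, 0.0, 0.524]
force: [0.2, 1.4, -4.6]
grip_width: 0.0643
```

Inserted freely with no contact. A last touch down, then release.

```bash
python3 -m crank '{"travel":[[0,0,-0.06],[0,0,-0.12],[0,0,-0.12]],"rot":[[0,0,0],[0,0,0],[0,0,0]]}'
python3 -m crank '{"travel":[[0,0,0],[0,0,0],[0,0,0],[0,0,0],[0,0,0.5],[0,0,2],[0,0,4],[0,0,7]],"rot":[[0,0,0],[0,0,0],[0,0,0],[0,0,0],[0,0,0],[0,0,0],[0,0,0],[0,0,0]]}' 1 
python3 snap.py ad wrist
```

```text
clock: 43.3
position: [0.5137, 0.3131, 0.1747]
tool_rot: [-3.142, -0.001, 0.524]
force: [-0.2, -1.4, 2.3]
grip_width: 0.0639
clock: 44.1
position: [0.5131, 0.3127, 0.2453]
tool_rot: [-3.141, 0.001, 0.524]
force: [-0.3, 0.3, 0.6]
grip_width: 0.0853
[0.5145 0.3139 0.2508] [-179.97   -0.3    30.01] [-0.37  0.57 -0.4   1.7   0.26  0.92 -1.92] 44.15
```

View pics/ad_wrist.png

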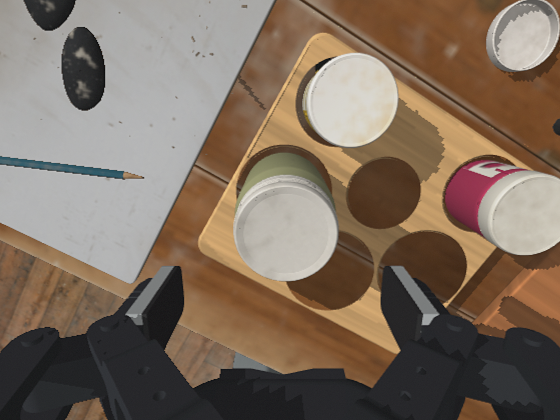

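Olive is seated in its well, lid (286,228). Next teal.

```bash
python3 -m crank '{"travel":[[0,0,2],[0,-2,4],[0.4,-6,6],[0.8,-11,6],[1.2,-16,6],[1.6,-21,6],[1.8,-26,6],[1.9,-31,6]],"rot":[[0,0,5],[0,0,12],[0,0,20],[0,0,28],[0,0,36],[0,0,44],[0,0,51],[0,0,56.8]]}'
python3 -m crank '{"travel":[[0,-3,-1],[0,-4.8,-3],[0,-4.8,-5],[0,-4.8,-5],[0,-4.8,-5]],"rot":[[0,0,0],[0,0,0],[0,0,0],[0,0,0],[0,0,0]]}'
python3 snap.py ae wrist
python3 lids.py teal_jar .024
```

```text
clock: 44.95
position: [0.5323, 0.0064, 0.3055]
tool_rot: [3.14, 0.0, 1.521]
force: [1.2, 0.5, -0.6]
grip_width: 0.0855
clock: 45.45
position: [0.5326, -0.0392, 0.2554]
tool_rot: [3.141, -0.0, 1.516]
force: [0.1, 0.1, -0.7]
grip_width: 0.0853
[ 0.5328 -0.0391  0.2557] [179.92  -0.    86.86] [ 0.39  0.49 -0.58  1.87  0.34  0.88 -0.41] 45.5
tcp [ 0.5329 -0.0391  0.2557] 86.9
teal_jar 0.74 [283.9, 226.3, 98.1, 124.4] xy [ 0.5333 -0.0463] size err [5.3 3.8]
```

View pics/ae_wrist.png

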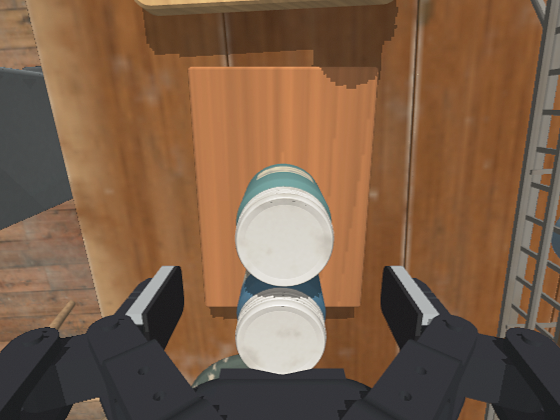

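```bash
python3 -m crank '{"travel":[[0,-0.4,-1],[0,-0.7,-3],[0,-0.7,-5],[0,-0.7,-7],[0,-0.7,-7.6],[0,-0.7,-7.6],[0,-0.7,-7.6]],"rot":[[0,0,0],[0,0,0],[0,0,0],[0,0,0],[0,0,0],[0,0,0],[0,0,0]]}' 1 60
python3 -m crank '{"travel":[[0,0,0],[0,0,0],[0,0,0],[0,0,0],[0,0,0],[0,0,0],[0,0,0]],"rot":[[0,0,0],[0,0,0],[0,0,0],[0,0,0],[0,0,0],[0,0,0],[0,0,0]]}' -1 60
python3 snap.py af wrist
```

```text
clock: 46.3
position: [0.5327, -0.0467, 0.1789]
tool_rot: [3.141, -0.0, 1.515]
force: [-0.4, -0.4, 0.4]
grip_width: 0.0853
clock: 47.0
position: [0.5328, -0.0468, 0.1795]
tool_rot: [3.14, 0.0, 1.515]
force: [-2.8, -0.5, 14.1]
grip_width: 0.0619
[ 0.5328 -0.0468  0.1795] [1.7991e+02 3.0000e-02 8.6800e+01] [ 0.36  0.6  -0.52  1.92  0.43  0.73 -0.47] 47.05
```

View pics/af_wrist.png

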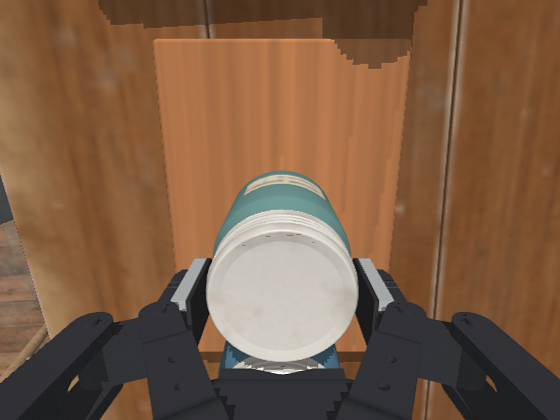

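Held squarely. Carry teal to its well (0.4695, 0.2375).

```bash
python3 -m crank '{"travel":[[0,0,0.5],[0,0,2],[0,0,5],[0,0,8],[0,0,11],[0,0,13],[0,0,14],[0,0,14]],"rot":[[0,0,0],[0,0,0],[0,0,0],[0,0,0],[0,0,0],[0,0,0],[0,0,0],[0,0,0]]}'
python3 -m crank '{"travel":[[-0.5,2,0],[-1.5,5,0],[-2.5,9,0],[-3.5,14,0],[-4.5,19,0],[-5.5,24,0],[-6.3,27,0],[-6.3,28.4,0]],"rot":[[0,0,0],[0,0,1],[0,0,1],[0,0,2],[0,0,2],[0,0,3],[0,0,3.2],[0,0,3.2]]}'
python3 -m crank '{"travel":[[0,0,-1],[0,0,-3],[0,0,-5],[0,0,-6],[0,0,-6],[0,0,-6],[0,0,-6]],"rot":[[0,0,0],[0,0,0],[0,0,0],[0,0,0],[0,0,0],[0,0,0],[0,0,0]]}'
python3 snap.py ag wrist
python3 wells.py teal bowl blue
```

```text
clock: 47.85
position: [0.5326, -0.0467, 0.3197]
tool_rot: [3.14, 0.0, 1.515]
force: [0.4, -0.0, -4.2]
grip_width: 0.0622
clock: 48.65
position: [0.4674, 0.2406, 0.3174]
tool_rot: [-3.14, -0.001, 1.576]
force: [-0.2, -0.9, -3.7]
grip_width: 0.0618
clock: 49.35
position: [0.4697, 0.2373, 0.259]
tool_rot: [3.141, -0.0, 1.571]
force: [0.4, 0.5, -3.6]
grip_width: 0.0615
[0.4697 0.2373 0.259 ] [ 1.7994e+02 -2.0000e-02  8.9990e+01] [-0.08  0.49 -0.67  1.88  0.38  0.9  -0.94] 49.4
teal 33 [0.4693 0.2375 0.0423]
bowl 45 [0.5568 0.2369 0.0333]
blue 19 [0.5021 0.1611 0.0509]
tcp [0.4696 0.2373 0.259 ] 90.0
```

View pics/ag_wrist.png

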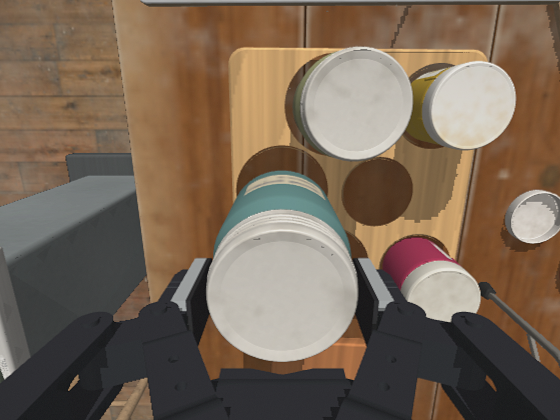

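The teal well measures (0.469, 0.2375) and the jar is right over it. Lower.

```bash
python3 -m crank '{"travel":[[0,0,-2],[0,0,-4],[0,0,-6],[0,0,-7],[0,0,-7.3],[0,0,-7.3]],"rot":[[0,0,0],[0,0,0],[0,0,0],[0,0,0],[0,0,0],[0,0,0]]}'
python3 -m crank '{"travel":[[0,0,-0.2],[0,0,-0.4],[0,0,-0.6],[0,0,-0.8],[0,0,-1],[0,0,-1.2],[0,0,-1.3],[0,0,-1.3]],"rot":[[0,0,0],[0,0,0],[0,0,0],[0,0,0],[0,0,0],[0,0,0],[0,0,0],[0,0,0]]}'
```

```text
clock: 50.05
position: [0.4695, 0.2375, 0.1856]
tool_rot: [3.141, -0.0, 1.571]
force: [-0.3, -0.3, -4.1]
grip_width: 0.0621
clock: 50.85
position: [0.4693, 0.2373, 0.1721]
tool_rot: [-3.141, 0.0, 1.571]
force: [-0.3, 0.4, -4.5]
grip_width: 0.062
```

```bash
python3 -m crank '{"travel":[[0,0,-0.06],[0,0,-0.12],[0,0,-0.12]],"rot":[[0,0,0],[0,0,0],[0,0,0]]}'
python3 -m crank '{"travel":[[0,0,0],[0,0,0],[0,0,0],[0,0,0],[0,0,0.5],[0,0,2],[0,0,4],[0,0,7]],"rot":[[0,0,0],[0,0,0],[0,0,0],[0,0,0],[0,0,0],[0,0,0],[0,0,0],[0,0,0]]}' 1 
python3 snap.py ah wrist
```

```text
clock: 51.15
position: [0.4694, 0.2375, 0.1716]
tool_rot: [3.141, -0.0, 1.571]
force: [-0.8, -0.5, 7.0]
grip_width: 0.0617
clock: 51.95
position: [0.4689, 0.2372, 0.2421]
tool_rot: [-3.14, 0.0, 1.571]
force: [0.9, -0.1, 0.8]
grip_width: 0.0856
[0.4702 0.2384 0.247 ] [ 1.7978e+02 -1.2000e-01  9.0040e+01] [-0.09  0.51 -0.66  1.89  0.4   0.87 -0.95] 52.0
```

View pics/ah_wrist.png

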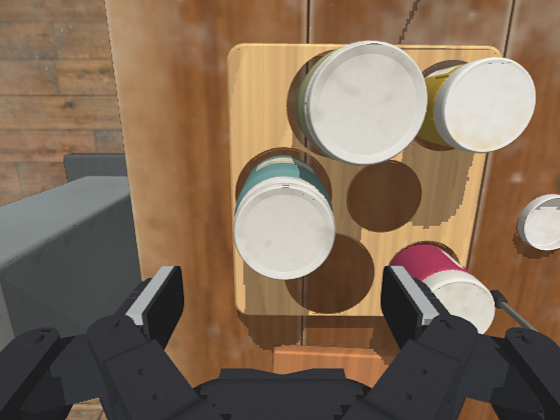

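Teal is seated in its well, lid (284,228). Last jar: blue.

```bash
python3 -m crank '{"travel":[[0,0,2],[0.5,-2,4],[1.5,-6,6],[2.5,-11,6],[3.5,-16,6],[4.5,-21,6],[5.4,-26,6],[5.9,-31,6]],"rot":[[0,0,0],[0,0,-1],[0,0,-1],[0,0,-2],[0,0,-2],[0,0,-3],[0,0,-3.2],[0,0,-3.2]]}'
python3 -m crank '{"travel":[[0,-3,-1],[0,-4.9,-3],[0,-4.9,-5],[0,-4.9,-5],[0,-4.9,-5]],"rot":[[0,0,0],[0,0,0],[0,0,0],[0,0,0],[0,0,0]]}'
python3 snap.py ai wrist
python3 lids.py blue_jar .024
```

```text
clock: 52.8
position: [0.5281, -0.0707, 0.3024]
tool_rot: [3.14, -0.0, 1.515]
force: [0.8, 0.2, 0.1]
grip_width: 0.0858
clock: 53.3
position: [0.5282, -0.1172, 0.2522]
tool_rot: [3.141, -0.0, 1.516]
force: [-0.2, 0.2, 0.6]
grip_width: 0.0853
[ 0.5284 -0.1171  0.2525] [ 1.7993e+02 -1.0000e-02  8.6860e+01] [ 0.53  0.51 -0.58  1.85  0.35  0.88 -0.27] 53.35
tcp [ 0.5285 -0.1171  0.2525] 86.9
blue_jar 0.86 [280.6, 223.9, 104.1, 126.8] xy [ 0.527  -0.1223] size err [2.5 2.2]
```

View pics/ai_wrist.png

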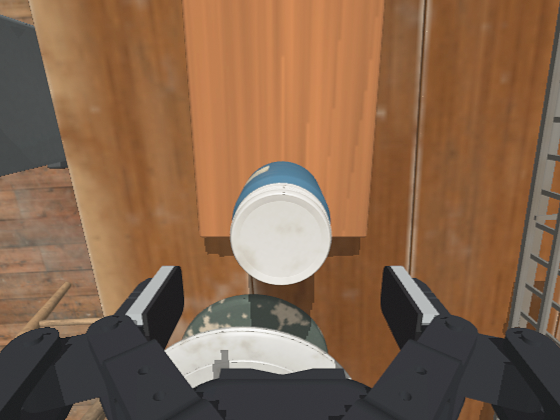

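```bash
python3 -m crank '{"travel":[[0,-0.3,-1],[-0.1,-0.5,-3],[-0.1,-0.5,-5],[-0.1,-0.5,-7],[-0.1,-0.5,-7.6],[-0.1,-0.5,-7.6],[-0.1,-0.5,-7.6]],"rot":[[0,0,0],[0,0,0],[0,0,0],[0,0,0],[0,0,0],[0,0,0],[0,0,0]]}' 1 60
python3 -m crank '{"travel":[[0,0,0],[0,0,0],[0,0,0],[0,0,0],[0,0,0],[0,0,0],[0,0,0]],"rot":[[0,0,0],[0,0,0],[0,0,0],[0,0,0],[0,0,0],[0,0,0],[0,0,0]]}' -1 60
python3 snap.py aj wrist
```

```text
clock: 54.15
position: [0.5273, -0.1227, 0.1758]
tool_rot: [3.141, 0.0, 1.515]
force: [0.4, 0.2, 0.1]
grip_width: 0.0854
clock: 54.85
position: [0.5272, -0.1228, 0.1763]
tool_rot: [3.14, 0.001, 1.515]
force: [-4.1, 0.4, 13.8]
grip_width: 0.0635
[ 0.5272 -0.1228  0.1763] [1.7993e+02 4.0000e-02 8.6800e+01] [ 0.5   0.61 -0.52  1.91  0.44  0.73 -0.33] 54.9
```

View pics/aj_wrist.png

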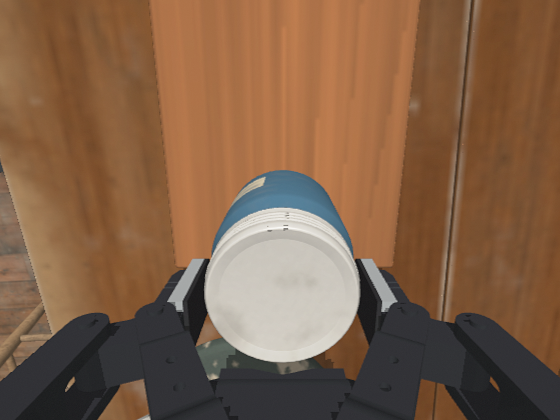

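Held squarely. Carry blue to its well (0.5125, 0.161).

```bash
python3 -m crank '{"travel":[[0,0,0.5],[0,0,2],[0,0,5],[0,0,8],[0,0,11],[0,0,13],[0,0,14],[0,0,14]],"rot":[[0,0,0],[0,0,0],[0,0,0],[0,0,0],[0,0,0],[0,0,0],[0,0,0],[0,0,0]]}'
python3 -m crank '{"travel":[[-0.2,2,0],[-0.4,5,0],[-0.6,9,0],[-0.8,14,0],[-1,19,0],[-1.2,24,0],[-1.4,27,0],[-1.5,28.4,0]],"rot":[[0,0,7],[0,0,15],[0,0,23],[0,0,31],[0,0,39],[0,0,47],[0,0,55],[0,0,63.2]]}'
python3 -m crank '{"travel":[[0,0,-1],[0,0,-3],[0,0,-5],[0,0,-6],[0,0,-6],[0,0,-6],[0,0,-6]],"rot":[[0,0,0],[0,0,0],[0,0,0],[0,0,0],[0,0,0],[0,0,0],[0,0,0]]}'
python3 snap.py ak wrist
python3 wells.py blue bowl
```

```text
clock: 55.7
position: [0.5271, -0.1227, 0.3165]
tool_rot: [3.14, 0.001, 1.515]
force: [-0.1, -0.2, -6.7]
grip_width: 0.0638
clock: 56.5
position: [0.5108, 0.1646, 0.3143]
tool_rot: [3.141, -0.002, 2.628]
force: [0.0, -1.1, -5.5]
grip_width: 0.0638
clock: 57.2
position: [0.5122, 0.1613, 0.2558]
tool_rot: [3.141, 0.001, 2.617]
force: [0.6, -0.1, -4.6]
grip_width: 0.0637
[0.5122 0.1613 0.2558] [1.7996e+02 4.0000e-02 1.4998e+02] [ 0.21  0.57 -0.87  1.85  0.53  0.97  0.15] 57.25
blue 34 [0.513  0.1608 0.0427]
bowl 67 [0.557  0.2365 0.0331]
tcp [0.5122 0.1613 0.2557] 150.0
```

View pics/ak_wrist.png

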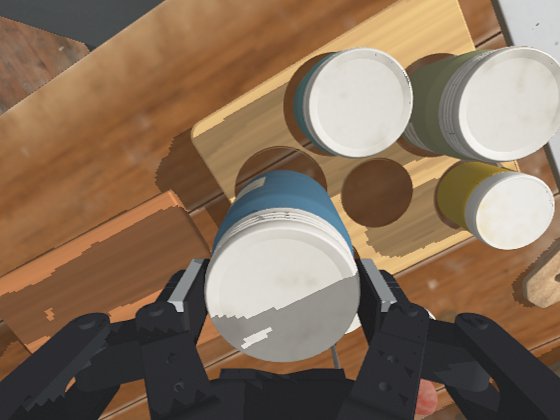

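The blue well measures (0.513, 0.161), matching. Lower.

```bash
python3 -m crank '{"travel":[[0,0,-2],[0,0,-4],[0,0,-6],[0,0,-7],[0,0,-7.3],[0,0,-7.3]],"rot":[[0,0,0],[0,0,0],[0,0,0],[0,0,0],[0,0,0],[0,0,0]]}'
python3 -m crank '{"travel":[[0,0,-0.2],[0,0,-0.4],[0,0,-0.6],[0,0,-0.8],[0,0,-1],[0,0,-1.2],[0,0,-1.3],[0,0,-1.3]],"rot":[[0,0,0],[0,0,0],[0,0,0],[0,0,0],[0,0,0],[0,0,0],[0,0,0],[0,0,0]]}'
```

```text
clock: 57.9
position: [0.5121, 0.1614, 0.1825]
tool_rot: [3.141, 0.0, 2.618]
force: [-0.3, 0.0, -3.8]
grip_width: 0.0636
clock: 58.7
position: [0.5119, 0.1613, 0.169]
tool_rot: [-3.141, -0.0, 2.618]
force: [0.1, 1.0, -4.4]
grip_width: 0.0631
```

```bash
python3 -m crank '{"travel":[[0,0,-0.06],[0,0,-0.12],[0,0,-0.12]],"rot":[[0,0,0],[0,0,0],[0,0,0]]}'
python3 -m crank '{"travel":[[0,0,0],[0,0,0],[0,0,0],[0,0,0],[0,0,0.5],[0,0,2],[0,0,4],[0,0,7]],"rot":[[0,0,0],[0,0,0],[0,0,0],[0,0,0],[0,0,0],[0,0,0],[0,0,0],[0,0,0]]}' 1 
python3 -m crank '{"travel":[[0,-1,3],[0,-4,6],[0,-8,9],[0,-12,12],[0,-14,14],[0,-14,14],[0,-14,14],[0,-14,14]],"rot":[[0,0,-8],[0,0,-16],[0,0,-24],[0,0,-32],[0,0,-40],[0,0,-48],[0,0,-56],[0,0,-60]]}'
python3 snap.py al wrist scene top
```

```text
clock: 59.0
position: [0.5121, 0.1613, 0.1684]
tool_rot: [3.142, 0.001, 2.618]
force: [-2.7, -2.2, 6.8]
grip_width: 0.0637
clock: 59.8
position: [0.5115, 0.1613, 0.239]
tool_rot: [-3.141, -0.001, 2.619]
force: [0.9, -0.7, 0.2]
grip_width: 0.0855
clock: 60.6
position: [0.5117, 0.0215, 0.3793]
tool_rot: [3.14, -0.0, 1.566]
force: [-0.3, 0.6, -0.3]
grip_width: 0.0857
[0.5118 0.0217 0.3788] [ 1.7995e+02 -1.0000e-02  9.0150e+01] [ 0.4   0.33 -0.71  1.77  0.23  1.13 -0.38] 60.75
```

View pics/al_wrist.png

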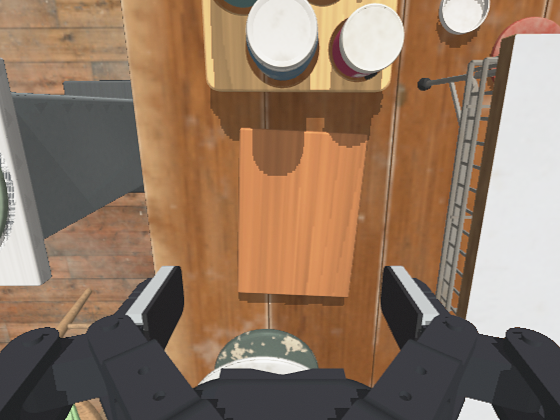

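View pics/al_scene.png

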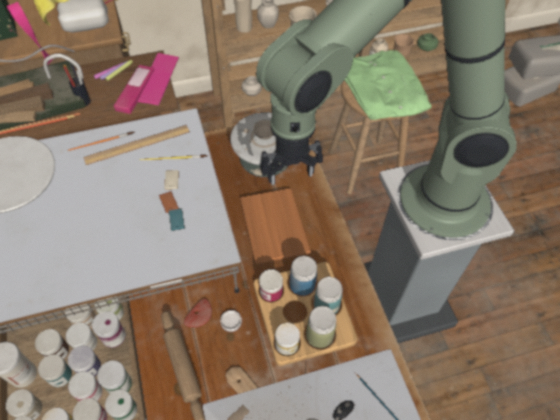

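```bash
python3 - <<'E'
from workcell import bot
from h import *
from scipy.optimize import least_squares
for cam in("scene","wrist"):
    m=bot.camera_model(cam); bot.grab_frame(cam)
    for th in("blue_jar","teal_jar","olive_jar","pink_pot","mustard_pot"):
        for x in bot.silhouettes(cam,th)[:1]:
            f=lambda p:(bbox(proj(m,model(th,p[0],p[1],.016)))-np.array(x["box"]))
            q=least_squares(lambda p:f(p)[:2],[.5,.2]); print(cam,th,round(x["conf"],2),np.round(q.x,4),np.round(f(q.x)[2:],1))
print(bot.observe()["clock"])
E
python3 cen.py
```

```text
scene blue_jar 0.91 [0.5159 0.1635] [4.  1.4]
scene teal_jar 0.9 [0.4678 0.2286] [-1.6  5.7]
scene olive_jar 0.72 [0.5122 0.3088] [2.7 2. ]
scene pink_pot 0.85 [0.5949 0.1613] [4.7 7.6]
scene mustard_pot 0.87 [0.5952 0.3105] [-3.7  1.9]
wrist blue_jar 0.85 [0.511  0.1546] [5.3 9.7]
wrist teal_jar 0.7 [0.4773 0.1861] [ 49.  100.2]
wrist pink_pot 0.6 [0.5991 0.1594] [3.7 4.3]
61.35
wrist list index out of range 1 0
top list index out of range 0 2
scene wheel [ 0.486  -0.3145] 77 bowl [ 0.4833 -0.3257] 0.79 [264. 129.  19.  22.] diff mm [ -2.7 -11.3] size [ 3.2 -0.9]
[0.51194325 0.02129181 0.37789362]
```

View pics/al_top.png

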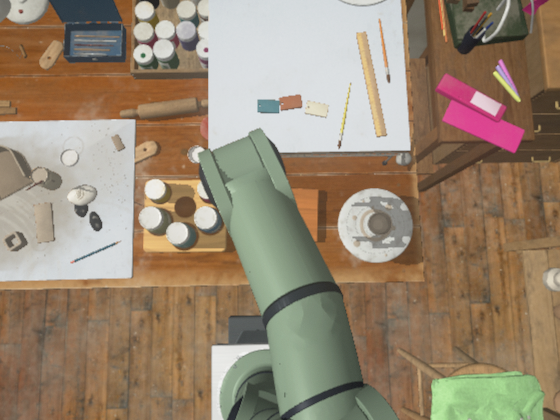

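Run:
```python
from workcell import bot
import numpy as np
m=bot.camera_model("wrist"); print(-np.array(m["R"]).T@m["t"],np.array(m["R"])[2])
```

```text
[0.511172   0.09512685 0.44768545] [ 0.00138869 -0.2855929  -0.95835002]
```

The top view shows all jars back, pots in place, and bowl (378,221) on wheel (375,225). For a low-parallax check of the centring I put the wrist camera over the bowl.

```bash
python3 -m crank '{"travel":[[-0.4,-3,0],[-0.8,-7,0],[-1.2,-12,0],[-1.6,-17,0],[-2,-22,0],[-2.4,-27,0],[-2.6,-32,0],[-2.6,-36,0]],"rot":[[0,0,0],[0,0,0],[0,0,0],[0,0,0],[0,0,0],[0,0,0],[0,0,0],[0,0,0]]}'
python3 -m crank '{"travel":[[0,0,0],[0,0,0],[0,0,0]],"rot":[[0,0,0],[0,0,0],[0,0,0]]}'
python3 snap.py am wrist
python3 - <<'E'
from workcell import bot
from h import *
from scipy.optimize import least_squares
m=bot.camera_model("wrist"); bot.grab_frame("wrist"); im=cv2.imread("pics/am_wrist.png")
w=bot.silhouettes("wrist","banding_wheel");b=bot.silhouettes("wrist","clay_bowl")
c=max(cv2.findContours(w[0]["pixels"].astype(np.uint8),0,1)[0],key=cv2.contourArea)[:,0]
P=np.array([back(m,u,v,.098)[:2] for u,v in c]); d=np.hypot(*(P-[.486,-.315]).T); P=P[(d>.095)&(d<.113)]
q=least_squares(lambda p:np.hypot(*(P-p[:2]).T)-p[2],[.486,-.315,.106],loss="soft_l1",f_scale=.001).x
c=max(cv2.findContours(b[0]["pixels"].astype(np.uint8),0,1)[0],key=cv2.contourArea)
(x,y),r=cv2.minEnclosingCircle(np.array([back(m,u,v,.132)[:2] for u,v in c[:,0]],np.float32))
print("wheel",q,"bowl rim",x,y,r,"diff mm",(x-q[0])*1e3,(y-q[1])*1e3)
a=np.linspace(0,2*np.pi,120)
for (X,Y,r,z,col) in((q[0],q[1],q[2],.098,(0,0,255)),(x,y,.034,.132,(0,255,0))):
    p=proj(m,np.c_[X+r*np.cos(a),Y+r*np.sin(a),np.full(120,z)]); cv2.polylines(im,[np.int32(p*8)],True,col,1,cv2.LINE_AA,3)
cv2.imwrite("pics/an.png",im)
E
```

```text
clock: 62.6
position: [0.4849, -0.3418, 0.3779]
tool_rot: [-3.141, 0.001, 1.569]
force: [1.3, 0.3, 0.4]
grip_width: 0.0856
clock: 62.9
position: [0.4862, -0.3377, 0.3779]
tool_rot: [3.141, -0.0, 1.572]
force: [0.6, -0.6, -0.5]
grip_width: 0.0857
[ 0.4863 -0.3376  0.3781] [ 1.7999e+02 -1.0000e-02  9.0100e+01] [ 0.9   0.45 -0.56  1.58  0.25  1.19  0.29] 62.95
wheel [ 0.48464805 -0.31514968  0.10477062] bowl rim 0.48444533348083496 -0.3201989233493805 0.03471885621547699 diff mm -0.20271298744800603 -5.0492398972916686
```

View pics/an.png

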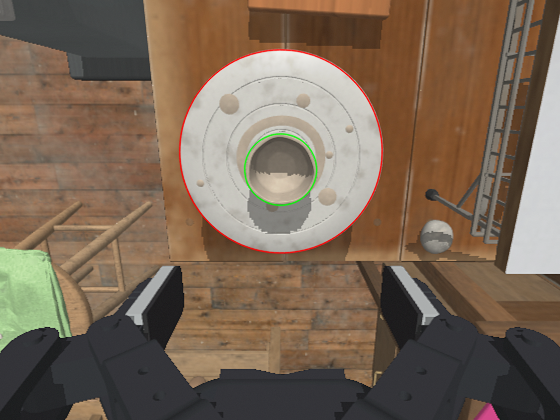

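Run:
```python
from workcell import bot
from h import *
m=bot.camera_model("top"); im=cv2.imread("pics/al_top.png")
a=np.linspace(0,2*np.pi,120); s=6; x0,y0=330,180
v=cv2.resize(im[y0:y0+90,x0:x0+90],None,fx=s,fy=s,interpolation=2)
for (X,Y,r,z,col) in((.4879,-.3143,.106,.098,(0,0,255)),(.4879,-.3143,.034,.132,(255,0,0)),(.4877,-.3193,.034,.132,(0,255,0))):
    p=(proj(m,np.c_[X+r*np.cos(a),Y+r*np.sin(a),np.full(120,z)])-[x0,y0]+.5)*s; cv2.polylines(v,[np.int32(p)],True,col,1,cv2.LINE_AA)
cv2.imwrite("pics/ao.png",v)
```

```text
(no output)
```

View pics/ao.png

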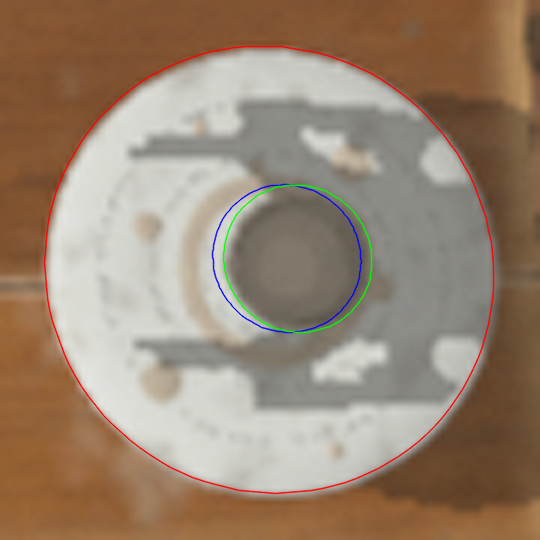

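Both views agree that the bowl sits about 4–5 mm off-axis in -y. I'll mend this without lifting: close the jaws along y, centred on the wheel axis, so the pads slide the bowl to the middle.

```bash
python3 -m crank '{"travel":[[0,0.5,0],[0,1,0],[0,1.5,0],[0,2,0],[0,2.3,0],[0,2.3,0],[0,2.3,0],[0,2.3,0]],"rot":[[0,0,-7],[0,0,-15],[0,0,-23],[0,0,-31],[0,0,-39],[0,0,-47],[0,0,-54],[0,0,-60]]}'
python3 -m crank '{"travel":[[0,0,-1],[0,0,-3],[0,0,-6],[0,0,-9],[0,0,-11],[0,0,-12],[0,0,-12],[0,0,-12]],"rot":[[0,0,-6],[0,0,-13],[0,0,-20],[0,0,-26],[0,0,-30],[0,0,-30],[0,0,-30],[0,0,-30]]}'
python3 snap.py ap wrist
```

```text
clock: 63.9
position: [0.4861, -0.3151, 0.3781]
tool_rot: [3.141, -0.0, 0.52]
force: [0.5, 0.6, -0.0]
grip_width: 0.0855
clock: 64.7
position: [0.4864, -0.3157, 0.2588]
tool_rot: [3.141, -0.001, 0.002]
force: [-0.8, 0.1, 0.2]
grip_width: 0.0853
[ 0.4864 -0.3159  0.259 ] [ 1.7996e+02 -8.0000e-02  9.0000e-02] [ 0.63  0.51 -0.22  1.76  0.14  0.89 -1.22] 64.75
```

View pics/ap_wrist.png

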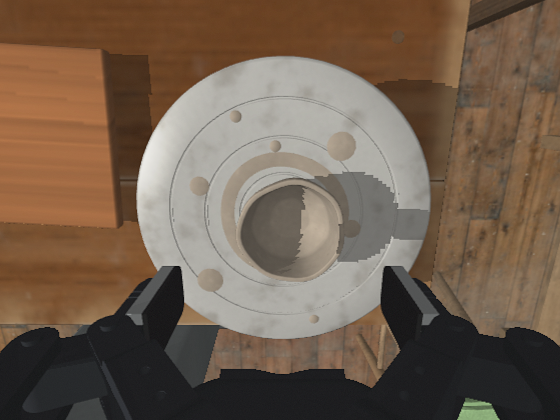

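Here the jaws lie along y: wheel columns 137–430 (centre 283), bowl 239–343 (centre 291), again about 4–5 mm toward -y. I descend slightly to -y for clearance, come back to the axis, and close at 20 N.

```bash
python3 -m crank '{"travel":[[0,-0.3,-1],[0,-0.3,-3],[0,-0.3,-5],[0,-0.3,-6.5],[0,-0.3,-7.3],[0,-0.3,-7.4],[0,-0.3,-7.4]],"rot":[[0,0,0],[0,0,0],[0,0,0],[0,0,0],[0,0,0],[0,0,0],[0,0,0]]}' 1 20
python3 snap.py aq wrist
```

```text
clock: 65.45
position: [0.4861, -0.3189, 0.1843]
tool_rot: [3.141, -0.0, 0.0]
force: [0.3, 0.1, -1.0]
grip_width: 0.0853
[ 0.4862 -0.319   0.1846] [ 1.7997e+02 -5.0000e-02  1.0000e-02] [ 0.62  0.61 -0.2   1.81  0.17  0.74 -1.24] 65.5
```

View pics/aq_wrist.png

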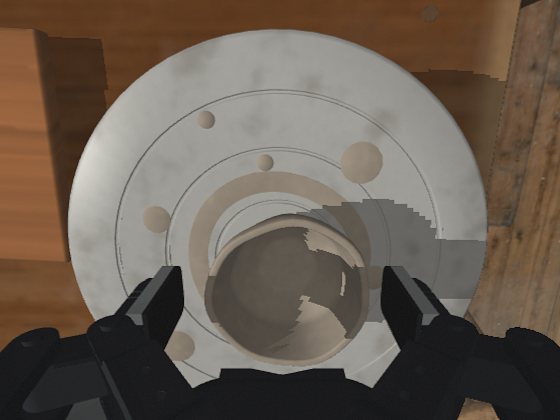

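Wheel centre column 278 vs tool 282: the axis lies about 2 mm to +y of the tool. Shift +0.25 cm and close.

```bash
python3 -m crank '{"travel":[[0,0.1,0],[0,0.2,0],[0,0.25,0],[0,0.25,0]],"rot":[[0,0,0],[0,0,0],[0,0,0],[0,0,0]]}'
python3 -m crank '{"travel":[[0,0,0],[0,0,0],[0,0,0],[0,0,0],[0,0,0],[0,0,0],[0,0,0],[0,0,0]],"rot":[[0,0,0],[0,0,0],[0,0,0],[0,0,0],[0,0,0],[0,0,0],[0,0,0],[0,0,0]]}' -1 20
python3 -m crank '{"travel":[[0,0,0],[0,0,0],[0,0,0],[0,0,0],[0,0,0],[0,0,0.3],[0,0,1.5],[0,0,4]],"rot":[[0,0,0],[0,0,0],[0,0,0],[0,0,0],[0,0,0],[0,0,0],[0,0,0],[0,0,0]]}' 1
python3 -m crank '{"travel":[[0,0,3],[0,0,6],[0,0,10],[0,0,13],[0,0,15],[0,0,15],[0,0,15]],"rot":[[0,0,0],[0,0,0],[0,0,0],[0,0,0],[0,0,0],[0,0,0],[0,0,0]]}'
python3 snap.py ar wrist scene
```

```text
clock: 65.9
position: [0.486, -0.3161, 0.1841]
tool_rot: [3.141, -0.0, 0.0]
force: [0.7, 0.4, -0.8]
grip_width: 0.0853
clock: 66.7
position: [0.486, -0.3165, 0.1844]
tool_rot: [3.141, -0.0, -0.0]
force: [-2.3, -0.2, 9.9]
grip_width: 0.0654
clock: 67.5
position: [0.4854, -0.3159, 0.2238]
tool_rot: [-3.14, 0.002, 0.0]
force: [0.3, -0.8, 1.2]
grip_width: 0.0853
clock: 68.2
position: [0.4858, -0.3161, 0.3745]
tool_rot: [3.141, -0.001, 0.0]
force: [-0.1, -0.6, -0.8]
grip_width: 0.0853
[ 0.4857 -0.316   0.3734] [-1.7997e+02  5.0000e-02  1.0000e-02] [ 0.64  0.39 -0.23  1.63  0.1   1.13 -1.18] 68.3
```

View pics/ar_wrist.png

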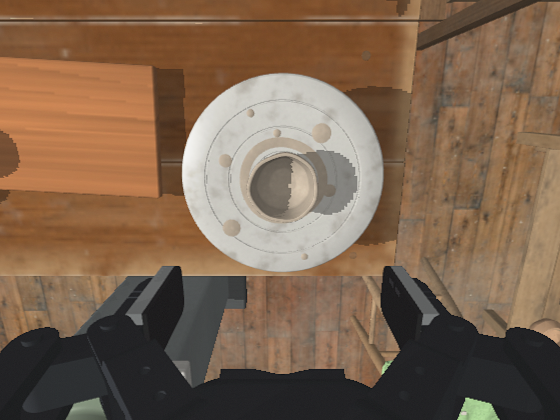

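The bowl (283,187) now sits on the wheel's centre column (282.5). I retreat sideways, then do a last check.

```bash
python3 - <<'E'
from workcell import bot
from h import *
from scipy.optimize import least_squares
m=bot.camera_model("wrist"); bot.grab_frame("wrist")
w=bot.silhouettes("wrist","banding_wheel");b=bot.silhouettes("wrist","clay_bowl")
c=max(cv2.findContours(w[0]["pixels"].astype(np.uint8),0,1)[0],key=cv2.contourArea)[:,0]
P=np.array([back(m,u,v,.098)[:2] for u,v in c]); d=np.hypot(*(P-[.486,-.315]).T); P=P[(d>.095)&(d<.113)]
q=least_squares(lambda p:np.hypot(*(P-p[:2]).T)-p[2],[.486,-.315,.106],loss="soft_l1",f_scale=.001).x
c=max(cv2.findContours(b[0]["pixels"].astype(np.uint8),0,1)[0],key=cv2.contourArea)
(x,y),r=cv2.minEnclosingCircle(np.array([back(m,u,v,.132)[:2] for u,v in c[:,0]],np.float32))
print("wheel",q,"bowl rim",x,y,r,"diff mm",(x-q[0])*1e3,(y-q[1])*1e3)
E
python3 -m crank '{"travel":[[0,3,1],[0.5,7,1],[1,11,1],[1.5,15,1],[2,19,1],[2.5,23,1],[3,27,1],[3,30,1]],"rot":[[0,0,7],[0,0,15],[0,0,23],[0,0,31],[0,0,39],[0,0,47],[0,0,55],[0,0,60]]}'
python3 -m crank '{"travel":[[0,0,0],[0,0,0],[0,0,0]],"rot":[[0,0,0],[0,0,0],[0,0,0]]}'
python3 snap.py at top scene
```

```text
wheel [ 0.48516861 -0.31538313  0.10440012] bowl rim 0.48483186960220337 -0.31635475158691406 0.03487616404891014 diff mm -0.3367430971915053 -0.9716205929982125
clock: 69.25
position: [0.516, -0.0137, 0.3836]
tool_rot: [-3.141, -0.0, 1.055]
force: [-0.4, -0.4, -0.4]
grip_width: 0.0855
clock: 69.55
position: [0.5159, -0.0173, 0.3836]
tool_rot: [-3.141, 0.001, 1.045]
force: [-0.6, -0.3, -0.0]
grip_width: 0.0855
[ 0.5159 -0.0173  0.3837] [-1.7999e+02  2.0000e-02  5.9880e+01] [ 0.36  0.31 -0.56  1.76  0.18  1.13 -0.78] 69.65
```

View pics/at_top.png

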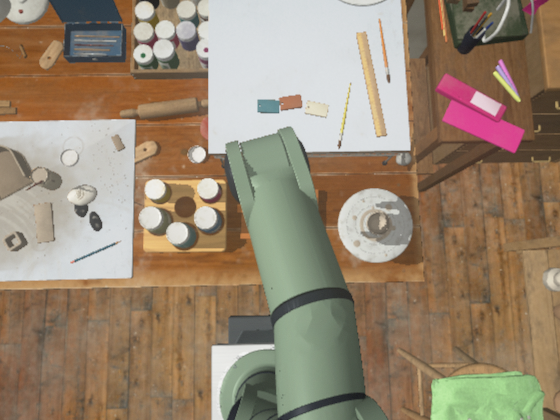

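View pics/at_scene.png

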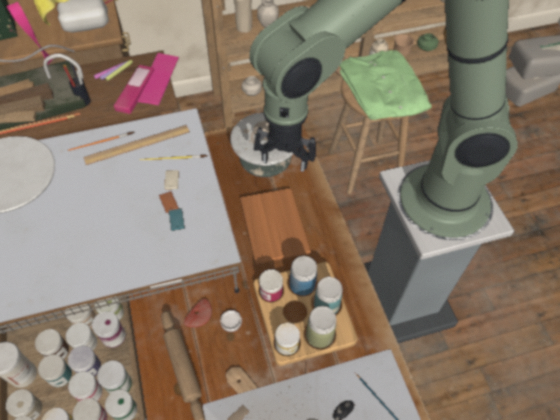

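The top view shows the jars in their wells at (153,220), (180,235) and (208,220), and the pots unmoved. The bowl is on the wheel at (376,222), about 1 mm off-axis, and the arm is clear. Handing in.

```bash
python3 -c "
from workcell import bot
print(bot.job_done()); print(bot.observe()['clock'])"
```

```text
the job is handed in; nothing more can be done
None
the job is handed in; nothing more can be done
```

The job is handed in, at about 70 s of the 141 s allowed. I moved all three jars (blue, teal, olive) to the ware board, set the bowl upright on the banding wheel, and returned each jar to its own well.

- **Bowl:** my first placing was about 4–5 mm off the wheel's axis, which I only measured after the jars were back. I corrected it without lifting, by closing the jaws gently around the bowl on the wheel axis. The last wrist check put it about 1 mm off centre.
- **Jars:** each jar went into its well freely until it touched the floor, at the height worked out from its grip on the board, which means it is fully down. The final top and scene pictures show all three back in their wells.
- **Pots:** both look where they started in the final pictures.
- **Forces:** the highest I read was about 27 N at the wrist, when teal touched the board.
- **Disagreements:** the position estimates for the jars and pots in the wells, and for the bowl on the wheel, differed between cameras, mostly by a few millimetres. A few readings were well off, all with the thing partly hidden by the arm or cut off by the picture edge. I relied on the clear views instead.

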